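# Check the scale, then pack and weigh a batch of turned bushes

## Robot

A 6-joint arm with a two-finger parallel gripper is mounted at the origin on the work surface. World frame = base frame: x ahead of the robot, y to its left, z up, the work surface at z = 0. Lengths are in m, angles in rad, forces in N, time in s.
With the tool pointing down it reaches from about 0.35 to 0.85 m from the base axis. Payload 8.1 kg.
Tool frame: the origin (TCP) lies between the finger pads; the fingertips stand 8 mm ahead of it and the grasp point (between the pads) lies 11 mm behind it; z points along the fingers, y is the line along which they close (so a half turn about z gives the same grasp; the last joint's range is limited). The gripper opens to 93 mm and grips with 3 to 60 N. Pads are 15 mm wide; open, the fingers measure 128 mm over their backs; the gripper's body (75 mm by 188 mm) begins 65 mm behind the grasp point.
Start: joints at [1.051, 0.13, 1.488, -0, 1.523, -0.085], TCP at [0.253, 0.544, 0.227] pointing down, gripper open.
Joint ranges: [-2.96, 2.96], [-0.89, 2.26], [0.02, 2.5], [-1.34, 4.48], [0, 2.73], [-2.66, 2.66]. Speed limits (rad/s): [2.39, 2.39, 2.79, 3.14, 3.14, 3.14].

## Interface

Orientations are given as a unit quaternion [x, y, z, w].
In Python, from plant import arm gives the robot as it stands. The module is installed in compiled form; this text tells all that it offers.
- The arm moves only by the tool send_rows, never from a script. Its argument "moves" is a list of rows, each an object of numbers: "wx", "wy", "wz": the turn, a rotation vector about the world's x, y, z in rad; "x", "y", "z": the shift along the world's x, y, z in m; "jaw": the closure, from -1 (fully open) to 1 (shut). In form: [{"wx": .., "wy": .., "wz": .., "x": .., "y": .., "z": .., "jaw": ..}, ...]. A call has 1 to 20 rows; each row is the pose to reach, as a shift and turn from the pose commanded when the call began; what a row does not reach only later rows make up. A row lasts 1/10 s, in which the tool goes at most 50 mm and 8.59 degrees, less where a joint would pass 70% of its speed; a pose out of reach is approached as far as the arm can. A call with a gripper value outside its range is refused whole. The fingers move at their own pace and stop on an object; "grip_force" is the grip in N (left out, the last holds). Time passes only in rows, so rows that repeat a pose let the fingers close. It gives the time, the measured TCP pose, the force, the opening and the grip force at its end, in the units of the state.
- arm.sense(): the state, without advancing time (a new reading comes with each control period).
- arm.get_image(name): name is "scene" or "top"; returns (picture, depth): 400x640x3 uint8, red, green, blue; 400x640 float32, m along the optical axis (not along the pixel's ray), 0 where there is no reading.
- arm.calibration(name): a dict with "K" (3x3 intrinsics, pixels), "dist" ([k1, k2, p1, p2, k3] as OpenCV has them; the pictures are not rectified), "world_to_cam" (4x4, takes a point from world to camera coordinates). Camera axes: x right, y up, looking along -z (the intrinsics and any distortion apply to the point x, -y, -z); pixel columns grow to the right and rows downward; lengths in m; the calibration is good to about 2 mm. A picture is of the moment at which its call begins. calibration takes no time and is no camera call.
- arm.finish_job(): hands the job in; it is judged then, once.
The state is a dict: "t": time; "joints": joint angles; "joint_velocities": joint speeds; "tau": joint torques, N m; "position": TCP position; "tool_rot": TCP orientation; "contact_force": force on the tool from outside, world axes, zero at the start; "moment": the same for the moment, N m; "opening": opening from 0.0 (shut) to 1.0 (fully open); "grip_force": force on a finger pad.
Only numpy, scipy, OpenCV 4.12 (cv2) and the standard library are available. Lean on these libraries where they do the work, as an engineer would, in place of code of your own. Each camera call takes 0.05 s, during which the arm holds its last target. There are 200 camera calls.

## Task

First check the scale: stand the brass check weight inside the ring at the centre of the scale's platform, let go until the needle has been at rest for a second, then stand the weight back on its wooden block. Then set the empty crate on the platform, centred and square with it, and pack every aluminium bush into it for weighing, one to a cell, each standing on its flange on the cell floor. Never press the platform down nearly to its stop, and do not disturb the vise, the bottle, the spanner and the offcut.

Things in the scene. Friction and masses are not known exactly. Their poses are not given: they have to be found in the camera images.
- scale: a green mechanical spring scale fixed to the bench (250 x 190 mm body, about 60 mm high), with a steel platform on top and a sloping round dial at its +x end, whose housing reaches 270 mm from the origin and up to 112 mm above the bench; origin on the bench under the platform's centre, x along the platform's long side
- pan (a joint): how far the scale's platform has sunk, in m: 0 when empty, growing downward, 1800 N/m (500 g sinks it 2.7 mm, the crate with five bushes about 10 mm), hard stop at 0.020; the red needle on the dial turns with it
- pan_centre (a point): the centre of the top face of the scale's flat steel platform, 286 mm (its x) by 210 mm (its y), 90 mm above the bench when empty, without a rim; it sinks with the platform. A ring 75 mm across is scribed around this point
- check_weight: a 500 g brass check weight, 70 mm tall: round body 44 mm across up to 36 mm, a neck 20 mm across, and a knob 28 mm across from 52 to 70 mm above its base, by which it is lifted. Origin at the centre of its base, z up
- block_top (a point): the centre of the top face of the check weight's home, a round wooden block 92 mm across and 12 mm high fixed to the bench; the weight starts on it
- crate: a loose plywood crate of 2 by 3 square cells, 500 g, outside 262 mm (its x) by 184 mm (its y), outer walls 6 mm thick and 44 mm high, cross dividers 38 mm high, floor 6 mm thick. A middle board 12 mm thick stands along its x axis; for the middle 120 mm of its length it rises to 86 mm and is the handle to carry the crate by; the rest of it is 46 mm high. Origin at the centre of its underside, z up. It starts empty on the bench
- cell0 (a point): the centre of the floor of one crate cell (80 mm square inside, 32 to 40 mm deep), at x -85, y 46 mm from the crate's origin, 6 mm above its underside
- cell1 (a point): the centre of the floor of one crate cell (80 mm square inside, 32 to 40 mm deep), at x 0, y 46 mm from the crate's origin, 6 mm above its underside
- cell2 (a point): the centre of the floor of one crate cell (80 mm square inside, 32 to 40 mm deep), at x 85, y 46 mm from the crate's origin, 6 mm above its underside
- cell3 (a point): the centre of the floor of one crate cell (80 mm square inside, 32 to 40 mm deep), at x -85, y -46 mm from the crate's origin, 6 mm above its underside
- cell4 (a point): the centre of the floor of one crate cell (80 mm square inside, 32 to 40 mm deep), at x 0, y -46 mm from the crate's origin, 6 mm above its underside
- cell5 (a point): the centre of the floor of one crate cell (80 mm square inside, 32 to 40 mm deep), at x 85, y -46 mm from the crate's origin, 6 mm above its underside
- bush1: a turned aluminium flanged bush, 80 mm tall, about 260 g: a flange 66 mm across and 15 mm thick at the bottom, above it a plain round body 40 mm across with a blind bore in its top end. Origin at the centre of the flange's underside, z up through the body. It starts standing on its flange on the bench. All bushes are alike; three to five of the six are there, the others are absent.
- bush2: a turned aluminium flanged bush, 80 mm tall, about 260 g: a flange 66 mm across and 15 mm thick at the bottom, above it a plain round body 40 mm across with a blind bore in its top end. Origin at the centre of the flange's underside, z up through the body. It starts standing on its flange on the bench. All bushes are alike; three to five of the six are there, the others are absent.
- bush3: a turned aluminium flanged bush, 80 mm tall, about 260 g: a flange 66 mm across and 15 mm thick at the bottom, above it a plain round body 40 mm across with a blind bore in its top end. Origin at the centre of the flange's underside, z up through the body. It starts standing on its flange on the bench. All bushes are alike; three to five of the six are there, the others are absent.
- bush4: a turned aluminium flanged bush, 80 mm tall, about 260 g: a flange 66 mm across and 15 mm thick at the bottom, above it a plain round body 40 mm across with a blind bore in its top end. Origin at the centre of the flange's underside, z up through the body. It starts standing on its flange on the bench. All bushes are alike; three to five of the six are there, the others are absent.
- bush5: a turned aluminium flanged bush, 80 mm tall, about 260 g: a flange 66 mm across and 15 mm thick at the bottom, above it a plain round body 40 mm across with a blind bore in its top end. Origin at the centre of the flange's underside, z up through the body. It starts standing on its flange on the bench. All bushes are alike; three to five of the six are there, the others are absent.
- bush6: a turned aluminium flanged bush, 80 mm tall, about 260 g: a flange 66 mm across and 15 mm thick at the bottom, above it a plain round body 40 mm across with a blind bore in its top end. Origin at the centre of the flange's underside, z up through the body. It starts standing on its flange on the bench. All bushes are alike; three to five of the six are there, the others are absent.
- drill_vise: bystander: an orange drill vise, 150 x 80 x 54 mm, origin at the centre of its underside
- oil_bottle: bystander: a yellow oil bottle with a red cap, 60 mm across, 120 mm tall, origin at the centre of its base
- spanner: bystander: a steel spanner, 190 mm long, lying flat
- t_slot_offcut: bystander: an offcut of aluminium T-slot bar, 160 x 40 x 36 mm, origin at the centre of its underside
Mind the look-alikes: they are no part of the job. Leave any pink or turquoise look-alike of the bush5 alone.

How it is judged:
On the way, in this order (a step that is already met when the one before it is completed fails the run):
1. the check weight stands released and at rest inside the ring at the platform's centre (horizontal distance between check_weight and pan_centre below 0.015 m and angle between check_weight's own z axis and vertical below 0.1 rad and contact force between check_weight and pan above 2 N and contact force between check_weight and the fingers below 0.1 N and linear speed of check_weight below 0.02 m/s and velocity of joint pan between -0.003 and 0.003 m/s), for 0.8 s.
2. the check weight stands released on its wooden block again (horizontal distance between check_weight and block_top below 0.022 m and angle between check_weight's own z axis and vertical below 0.1 rad and contact force between check_weight and block above 2 N and contact force between check_weight and the fingers below 0.1 N and linear speed of check_weight below 0.02 m/s), for 0.2 s.
3. the empty crate stands released on the platform, centred and square (horizontal distance between crate and pan_centre below 0.02 m and angle between the x axis of crate and the x axis of pan_centre, either way round below 0.12 rad and angle between crate's own z axis and vertical below 0.05 rad and contact force between crate and pan above 2 N and contact force between crate and the fingers below 0.1 N and linear speed of crate below 0.02 m/s and horizontal distance between each of bush1, bush2, bush3, bush4, bush5, bush6 and crate above 0.13 m), for 0.2 s.
At the end, for the whole second after the job is handed in: Every bush stands upright (0.1 rad) on the floor of its own crate cell, within 22 mm of the cell centre; the crate is on the platform, centred within 20 mm, square within 0.12 rad; the check weight is on its block, within 22 mm of its centre; all released and at rest (all of step 2 and (horizontal distance between bush1 and cell0 below 0.022 m or horizontal distance between bush1 and cell1 below 0.022 m or horizontal distance between bush1 and cell2 below 0.022 m or horizontal distance between bush1 and cell3 below 0.022 m or horizontal distance between bush1 and cell4 below 0.022 m or horizontal distance between bush1 and cell5 below 0.022 m) and angle between each of bush1, bush2, bush3, bush4, bush5, bush6's own z axis and vertical below 0.1 rad and z of bush1 in the frame of crate between 0.002 and 0.012 m and linear speed of each of bush1, bush2, bush3, bush4, bush5, bush6, crate below 0.02 m/s and (horizontal distance between bush2 and cell0 below 0.022 m or horizontal distance between bush2 and cell1 below 0.022 m or horizontal distance between bush2 and cell2 below 0.022 m or horizontal distance between bush2 and cell3 below 0.022 m or horizontal distance between bush2 and cell4 below 0.022 m or horizontal distance between bush2 and cell5 below 0.022 m) and z of bush2 in the frame of crate between 0.002 and 0.012 m and (horizontal distance between bush3 and cell0 below 0.022 m or horizontal distance between bush3 and cell1 below 0.022 m or horizontal distance between bush3 and cell2 below 0.022 m or horizontal distance between bush3 and cell3 below 0.022 m or horizontal distance between bush3 and cell4 below 0.022 m or horizontal distance between bush3 and cell5 below 0.022 m) and z of bush3 in the frame of crate between 0.002 and 0.012 m and (horizontal distance between bush4 and cell0 below 0.022 m or horizontal distance between bush4 and cell1 below 0.022 m or horizontal distance between bush4 and cell2 below 0.022 m or horizontal distance between bush4 and cell3 below 0.022 m or horizontal distance between bush4 and cell4 below 0.022 m or horizontal distance between bush4 and cell5 below 0.022 m) and z of bush4 in the frame of crate between 0.002 and 0.012 m and (horizontal distance between bush5 and cell0 below 0.022 m or horizontal distance between bush5 and cell1 below 0.022 m or horizontal distance between bush5 and cell2 below 0.022 m or horizontal distance between bush5 and cell3 below 0.022 m or horizontal distance between bush5 and cell4 below 0.022 m or horizontal distance between bush5 and cell5 below 0.022 m) and z of bush5 in the frame of crate between 0.002 and 0.012 m and (horizontal distance between bush6 and cell0 below 0.022 m or horizontal distance between bush6 and cell1 below 0.022 m or horizontal distance between bush6 and cell2 below 0.022 m or horizontal distance between bush6 and cell3 below 0.022 m or horizontal distance between bush6 and cell4 below 0.022 m or horizontal distance between bush6 and cell5 below 0.022 m) and z of bush6 in the frame of crate between 0.002 and 0.012 m and horizontal distance between bush1 and bush2 above 0.065 m and horizontal distance between each of bush1, bush2 and bush3 above 0.065 m and horizontal distance between each of bush1, bush2, bush3 and bush4 above 0.065 m and horizontal distance between each of bush1, bush2, bush3, bush4 and bush5 above 0.065 m and horizontal distance between each of bush1, bush2, bush3, bush4, bush5 and bush6 above 0.065 m and horizontal distance between crate and pan_centre below 0.02 m and angle between the x axis of crate and the x axis of pan_centre, either way round below 0.12 rad and angle between crate's own z axis and vertical below 0.05 rad and contact force between crate and pan above 2 N and contact force between crate and the fingers below 0.1 N and velocity of joint pan between -0.005 and 0.005 m/s); the robot touches nothing.
It fails at once if the platform is pressed down more than 18 mm, nearly to its stop at 20 mm (value of joint pan above 0.018 m).
It fails at once if the drill vise is moved more than 25 mm (distance of drill_vise from where it was at the start of the episode above 0.025 m).
It fails at once if the oil bottle is moved more than 25 mm (distance of oil_bottle from where it was at the start of the episode above 0.025 m).
It fails at once if the spanner is moved more than 25 mm (distance of spanner from where it was at the start of the episode above 0.025 m).
It fails at once if the t slot offcut is moved more than 25 mm (distance of t_slot_offcut from where it was at the start of the episode above 0.025 m).
Of bush1, bush2, bush3, bush4, bush5, bush6 only 3 to 5 are there at a start; the rules pass over those that are not, and their reading is None.
At some moment in a run one of bush1, bush2, bush3, bush4, bush5, bush6 may be knocked a few centimetres aside while the robot is not near it.
It also fails if it takes over 210 s, if anything falls off the work surface, if the arm or the gripper's body presses on something with over 40 N, if the wrist force passes 120 N, or if a joint passes its speed limit or range.

## Working session

There is one attempt and no reset: what is moved stays moved. The work goes in short steps, Python scripts to look and compute and a tool call to move; the robot and the scene stay as the last step left them, time stands still between calls to the robot, and variables do not carry over. Pictures are saved under pics/ and viewed, at most 14 in all, crops included, and the job is handed in when it is done.

Besides the shell and the picture viewer there is one more tool, called after "Emit:" as name(argument=value, ...), one argument or row to a line, values as JSON. send_rows: Moves the arm, as the interface text tells. Its arguments: {"type":"object","properties":{"moves":{"type":"array","items":{"type":"object","properties":{"wx":{"type":"number"},"wy":{"type":"number"},"wz":{"type":"number"},"x":{"type":"number"},"y":{"type":"number"},"z":{"type":"number"},"jaw":{"type":"number"}}}},"grip_force":{"type":"number"}},"required":["moves"]}

```bash
mkdir -p pics; ls; cat > h.py <<'E'
import numpy as np,cv2
from plant import arm
def snap(n,tag):
    im,d=arm.get_image(n); cv2.imwrite(f'pics/{tag}.png',im[:,:,::-1]); np.save(f'/tmp/{tag}.npy',d); return im,d
def cloud(n,d):
    c=arm.calibration(n); K=np.array(c['K']);D=np.array(c['dist']);T=np.linalg.inv(np.array(c['world_to_cam']))
    v,u=np.mgrid[0:400,0:640]
    p=cv2.undistortPoints(np.stack([u,v],-1).reshape(-1,1,2).astype(float),K,D).reshape(400,640,2)
    P=np.stack([p[...,0]*d,-p[...,1]*d,-d],-1)
    return P@T[:3,:3].T+T[:3,3]
E
python3 - <<'E'
from h import *
for n in('scene','top'):
    im,d=snap(n,n+'0'); W=cloud(n,d); np.save(f'/tmp/W{n}.npy',W)
    print(n,np.round(arm.calibration(n)['world_to_cam'],3).tolist(),arm.calibration(n)['dist'])
s=arm.sense();print(s)
E
```

```text
pics
scene [[-0.548, 0.836, 0.021, 0.281], [-0.575, -0.395, 0.717, 0.229], [0.607, 0.381, 0.697, -1.632], [0.0, 0.0, 0.0, 1.0]] [-0.09880665  0.          0.          0.          0.        ]
top [[0.02, -1.0, -0.007, -0.017], [0.995, 0.019, 0.094, -0.545], [-0.093, -0.009, 0.996, -1.186], [0.0, 0.0, 0.0, 1.0]] [-0.03414559  0.          0.          0.          0.        ]
{'t': 0.1, 'joints': array([ 1.05059535e+00,  1.31081247e-01,  1.48917203e+00,  1.34185027e-05,
        1.52302936e+00, -8.54196655e-02]), 'joint_velocities': array([ 0.00236763, -0.0028231 , -0.00178721,  0.00104226,  0.00157277,
       -0.00064795]), 'tau': array([ 1.15205909e-03, -5.61338103e+01, -4.93099165e+01,  7.70358159e-02,
        2.90253607e-02, -6.08986534e-05]), 'position': array([0.25245781, 0.54373805, 0.22569407]), 'tool_rot': array([ 2.15682672e-01,  9.76463144e-01, -8.04549800e-04, -2.58376735e-04]), 'contact_force': array([-0.72344491, -0.5027241 , -0.28800994]), 'moment': array([ 0.02483521, -0.02603796,  0.01589396]), 'grip_force': 0.0, 'opening': 0.9987336371899812}
```

View pics/scene0.png

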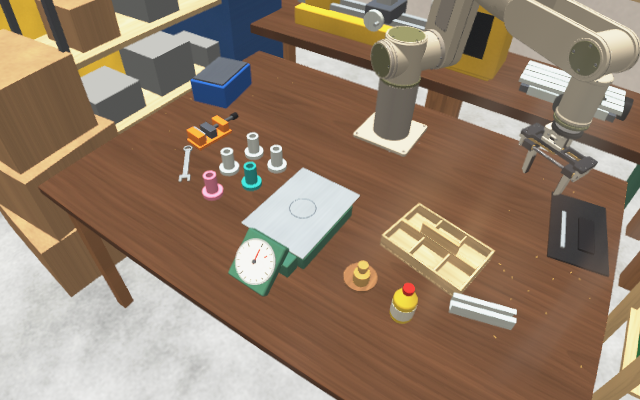

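View pics/top0.png

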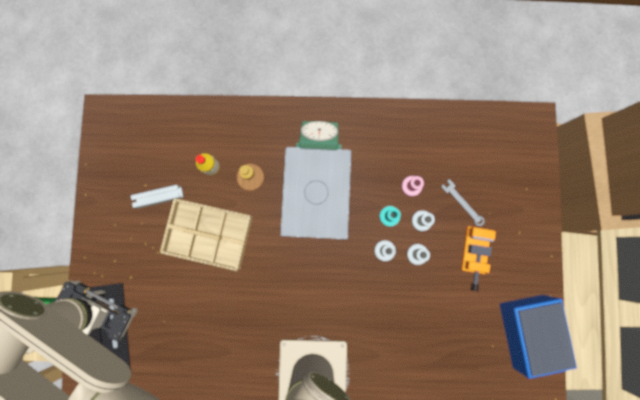

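The scene has three aluminium-grey bushes, at top-view pixels (424,220), (385,250) and (418,254). The pink (413,185) and turquoise (390,215) ones are look-alikes. The scale is at (317,192), the weight at (248,175) and the crate at (207,235).

```bash
python3 - <<'E'
from h import *
im=cv2.imread('pics/top0.png');a=cv2.resize(im[165:285,360:500],None,fx=5,fy=5,interpolation=cv2.INTER_CUBIC)
cv2.imwrite('pics/crop1.png',a[:, :700])
for n in('top','scene'):
    W=np.load(f'/tmp/W{n}.npy'); z=W[...,2]; X=W[...,0];Y=W[...,1]
    # use connected components on a coarse height map
    def comp(lo,hi,xr,yr):
        m=((z>lo)&(z<hi)&(X>xr[0])&(X<xr[1])&(Y>yr[0])&(Y<yr[1])).astype(np.uint8)
        k,l,s,c=cv2.connectedComponentsWithStats(m)
        for i in range(1,k):
            if s[i,4]>=12:
                P=W[l==i]; mid=(P.min(0)+P.max(0))/2
                r=cv2.minAreaRect((P[:,:2]*1000).astype(np.float32))
                print(n,'px',c[i].round(),s[i,4],'mean',P.mean(0).round(4),'mid',mid.round(4),'rect',np.round(r[0],1),np.round(r[1],1),round(r[2],1))
    print('bench',np.median(z[(abs(z)<.03)]))
    print('bush tops');comp(.07,.1,(.3,.8),(-.6,-.15))
    print('platform');comp(.08,.1,(.3,.85),(-.16,.16))
    print('weight');comp(.069,.1,(.45,.8),(.12,.3))
    print('block');comp(.006,.03,(.5,.75),(.1,.3))
    print('crate');comp(.075,.1,(.3,.6),(.16,.5)); comp(.03,.1,(.25,.65),(.16,.5))
E
```

```text
bench 0.00023709611728950364
bush tops
top px [416. 183.] 89 mean [ 0.6287 -0.3226  0.0785] mid [ 0.6285 -0.3228  0.0768] rect [ 628.7 -322.9] [37.6 39.7] 28.0
top px [393. 215.] 85 mean [ 0.5242 -0.2469  0.0792] mid [ 0.5245 -0.2472  0.0789] rect [ 524.5 -247.1] [39.4 35.6] 89.6
top px [427. 219.] 87 mean [ 0.5107 -0.3567  0.0786] mid [ 0.5107 -0.3567  0.0772] rect [ 510.6 -356.8] [35.7 37.5] 1.7
top px [388. 251.] 89 mean [ 0.4075 -0.2309  0.0792] mid [ 0.4081 -0.2309  0.0774] rect [ 408.1 -231. ] [37.9 38.4] 0.9
top px [423. 254.] 92 mean [ 0.3998 -0.3413  0.0792] mid [ 0.4006 -0.3416  0.0783] rect [ 399.3 -341.7] [38.7 38.9] 27.1
platform
top px [318. 135.] 198 mean [ 0.7762 -0.0028  0.0903] mid [ 0.7743 -0.002   0.09  ] rect [777.   -2.7] [124.   33.5] 86.2
top px [315. 193.] 5847 mean [0.5889 0.0028 0.0901] mid [0.5929 0.0039 0.0912] rect [594.5   3. ] [210.4 295.4] 88.3
weight
top px [244. 170.] 66 mean [0.6594 0.2347 0.081 ] mid [0.6596 0.2355 0.0781] rect [660.9 235.4] [27.4 25.2] 46.1
block
top px [252. 179.] 412 mean [0.6431 0.2232 0.0126] mid [0.6499 0.2294 0.0178] rect [
[... 1421 characters left out ...]
63. 266.] 106 mean [0.6659 0.2375 0.0801] mid [0.6639 0.2369 0.0778] rect [663.1 235.8] [29.8 25.7] 29.1
block
scene px [392. 248.] 146 mean [0.5255 0.2602 0.0182] mid [0.5254 0.2596 0.0179] rect [525.3 259.8] [82.4  5.4] 77.1
scene px [359. 279.] 519 mean [0.6632 0.2321 0.0127] mid [0.6539 0.2298 0.018 ] rect [655.2 230.4] [87.5 91.1] 22.9
crate
scene px [441. 234.] 232 mean [0.4568 0.3665 0.0828] mid [0.4541 0.3645 0.0831] rect [454.8 364.6] [119.7  17.1] 77.6
scene px [438. 246.] 2308 mean [0.4651 0.3682 0.0466] mid [0.4644 0.3594 0.0605] rect [464.7 375.1] [291.2 207.2] 78.1
scene px [458. 305.] 75 mean [0.6073 0.4854 0.0346] mid [0.6062 0.4848 0.0347] rect [606.  485.2] [15.9 31.6] 18.1
```

View pics/crop1.png

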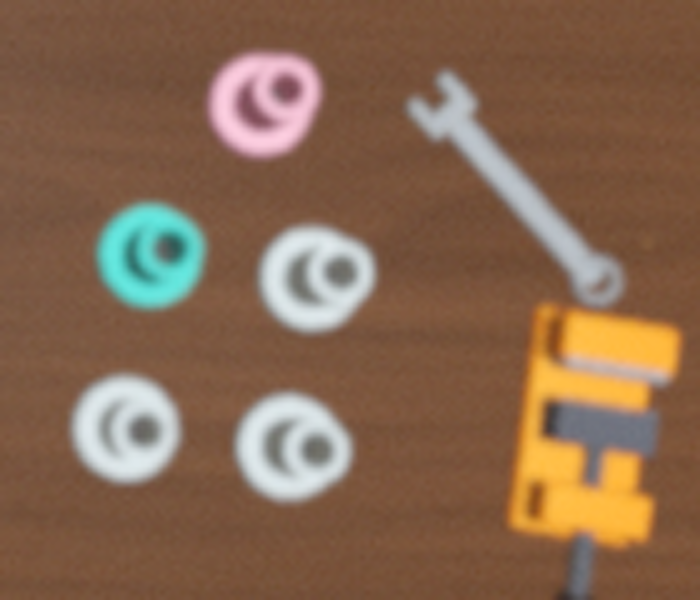

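All three grey bushes match the bare-aluminium description; the pink and turquoise ones are left alone. Next I'll pin down the ring centre and scale yaw.

```bash
cat >> h.py <<'E'
def pix2w(n,u,v,z):
    c=arm.calibration(n); K=np.array(c['K']);D=np.array(c['dist']);T=np.linalg.inv(np.array(c['world_to_cam']))
    p=cv2.undistortPoints(np.array([[[u,v]]],float),K,D)[0,0]
    r=T[:3,:3]@np.array([p[0],-p[1],-1]); o=T[:3,3]; return (o+r*(z-o[2])/r[2]).round(4)
E
python3 - <<'E'
from h import *
from scipy.optimize import minimize
for n,(cu,cv_) in(('top',(316,192)),('scene',(303,209))):
    g=cv2.cvtColor(cv2.imread(f'pics/{n}0.png'),cv2.COLOR_BGR2GRAY).astype(float)
    g=cv2.GaussianBlur(g,(3,3),0)
    c=arm.calibration(n);K=np.array(c['K']);D=np.array(c['dist']);M=np.array(c['world_to_cam'])
    a=np.linspace(0,2*np.pi,180)
    def cost(p):
        P=np.stack([p[0]+.0375*np.cos(a),p[1]+.0375*np.sin(a),0*a+.09],-1)@M[:3,:3].T+M[:3,3]
        P=P*[1,-1,-1]; q=cv2.projectPoints(P,np.zeros(3),np.zeros(3),K,D)[0].astype(np.float32)
        return cv2.remap(g.astype(np.float32),q[:,:,0],q[:,:,1],cv2.INTER_LINEAR).mean()
    x0=pix2w(n,cu,cv_,.09)[:2]
    best=min((cost((x0[0]+i*1e-3,x0[1]+j*1e-3)),x0[0]+i*1e-3,x0[1]+j*1e-3) for i in range(-12,13) for j in range(-12,13))
    print(n,x0,best)
    W=np.load(f'/tmp/W{n}.npy');P=W[(abs(W[...,2]-.09)<.006)&(W[...,0]>.42)&(W[...,0]<.725)&(abs(W[...,1])<.14)]
    r=cv2.minAreaRect((P[:,:2]*1000).astype(np.float32));print(cv2.boxPoints(r))
    B=W[(W[...,2]>.08)&(W[...,2]<.15)&(W[...,1]>.28)&(W[...,1]<.45)&(W[...,0]>.58)];print('bottle',B.mean(0) if len(B) else 0)
E
```

```text
top [0.5909 0.0007] (np.float32(185.14778), np.float64(0.5909), np.float64(0.0007))
[[ 443.75507   -97.832245]
 [ 723.54767  -106.061325]
 [ 729.7319    104.205246]
 [ 449.93927   112.434326]]
bottle [0.68109654 0.36383427 0.10045265]
scene [0.5966 0.0045] (np.float32(204.52734), np.float64(0.5936), np.float64(-0.0005000000000000004))
[[ 445.0072   -101.288185]
 [ 724.47864  -110.13505 ]
 [ 731.2119    102.56873 ]
 [ 451.74048   111.415596]]
bottle [0.69637535 0.37031818 0.09862703]
```

Emit:
send_rows(
  moves=[
    {"x": 0.41,"y": -0.308,"z": 0,"wz": -1.134,"jaw": -1},
    {"x": 0.41,"y": -0.308,"z": 0,"wz": -1.134,"jaw": -1},
    {"x": 0.41,"y": -0.308,"z": 0,"wz": -1.134,"jaw": -1},
    {"x": 0.41,"y": -0.308,"z": 0,"wz": -1.134,"jaw": -1},
    {"x": 0.41,"y": -0.308,"z": 0,"wz": -1.134,"jaw": -1},
    {"x": 0.41,"y": -0.308,"z": 0,"wz": -1.134,"jaw": -1},
    {"x": 0.41,"y": -0.308,"z": 0,"wz": -1.134,"jaw": -1},
    {"x": 0.41,"y": -0.308,"z": 0,"wz": -1.134,"jaw": -1},
    {"x": 0.41,"y": -0.308,"z": 0,"wz": -1.134,"jaw": -1},
    {"x": 0.41,"y": -0.308,"z": 0,"wz": -1.134,"jaw": -1},
    {"x": 0.41,"y": -0.308,"z": 0,"wz": -1.134,"jaw": -1},
    {"x": 0.41,"y": -0.308,"z": 0,"wz": -1.134,"jaw": -1},
    {"x": 0.41,"y": -0.308,"z": 0,"wz": -1.134,"jaw": -1},
    {"x": 0.41,"y": -0.308,"z": -0.06,"wz": -1.134,"jaw": -1},
    {"x": 0.41,"y": -0.308,"z": -0.06,"wz": -1.134,"jaw": -1},
    {"x": 0.41,"y": -0.308,"z": -0.06,"wz": -1.134,"jaw": -1},
  ],
)

```text
validation failed for argument at $.mo...
```

Emit:
send_rows(
  moves=[
    {"wx": 0.0,"wy": 0.0,"wz": -0.1,"x": 0.04,"y": -0.03,"z": 0.0,"jaw": -1.0},
  ],
  grip_force=25,
)

```text
t: 0.2
position: [0.2891, 0.5163, 0.2259]
tool_rot: [0.262, 0.965, -0.0, -0.001]
contact_force: [1.3, -0.5, -0.1]
opening: 1.001
grip_force: 0.0
```

Emit:
send_rows(
  moves=[
    {"wx": 0,"wy": 0,"wz": -0.14,"x": 0.037,"y": -0.028,"z": 0,"jaw": -1},
    {"wx": 0,"wy": 0,"wz": -0.28,"x": 0.074,"y": -0.056,"z": 0,"jaw": -1},
    {"wx": 0,"wy": 0,"wz": -0.42,"x": 0.111,"y": -0.084,"z": 0,"jaw": -1},
    {"wx": 0,"wy": 0,"wz": -0.56,"x": 0.148,"y": -0.112,"z": 0,"jaw": -1},
    {"wx": 0,"wy": 0,"wz": -0.7,"x": 0.185,"y": -0.139,"z": 0,"jaw": -1},
    {"wx": 0,"wy": 0,"wz": -0.84,"x": 0.222,"y": -0.167,"z": 0,"jaw": -1},
    {"wx": 0,"wy": 0,"wz": -0.98,"x": 0.259,"y": -0.195,"z": 0,"jaw": -1},
    {"wx": 0,"wy": 0,"wz": -1.034,"x": 0.296,"y": -0.223,"z": 0,"jaw": -1},
    {"wx": 0,"wy": 0,"wz": -1.034,"x": 0.333,"y": -0.25,"z": 0,"jaw": -1},
    {"wx": 0,"wy": 0,"wz": -1.034,"x": 0.369,"y": -0.278,"z": 0,"jaw": -1},
    {"wx": 0,"wy": 0,"wz": -1.034,"x": 0.369,"y": -0.278,"z": -0.04,"jaw": -1},
    {"wx": 0,"wy": 0,"wz": -1.034,"x": 0.369,"y": -0.278,"z": -0.06,"jaw": -1},
    {"wx": 0,"wy": 0,"wz": -1.034,"x": 0.369,"y": -0.278,"z": -0.06,"jaw": -1},
  ],
)

```text
t: 1.5
position: [0.6591, 0.2348, 0.1608]
tool_rot: [0.707, 0.707, -0.004, -0.002]
contact_force: [-0.1, -0.1, 0.7]
opening: 1.001
grip_force: 0.0
```

Emit:
send_rows(
  moves=[
    {"wx": 0,"wy": 0,"wz": 0,"x": 0.002,"y": 0.001,"z": -0.04,"jaw": -1},
    {"wx": 0,"wy": 0,"wz": 0,"x": 0.002,"y": 0.001,"z": -0.075,"jaw": -1},
    {"wx": 0,"wy": 0,"wz": 0,"x": 0.002,"y": 0.001,"z": -0.095,"jaw": -1},
    {"wx": 0,"wy": 0,"wz": 0,"x": 0.002,"y": 0.001,"z": -0.098,"jaw": -1},
    {"wx": 0,"wy": 0,"wz": 0,"x": 0.002,"y": 0.001,"z": -0.098,"jaw": -1},
    {"wx": 0,"wy": 0,"wz": 0,"x": 0.002,"y": 0.001,"z": -0.098,"jaw": -1},
  ],
)

```text
t: 2.1
position: [0.6652, 0.2378, 0.0716]
tool_rot: [0.706, 0.708, 0.002, 0.001]
contact_force: [0.7, -0.7, 0.2]
opening: 1.003
grip_force: 0.0
```

```bash
python3 - <<'E'
from h import *
im,d=snap('scene','s1'); c=im[190:340,270:470,::-1]
cv2.imwrite('pics/s1c.png',cv2.resize(c,None,fx=4,fy=4,interpolation=cv2.INTER_CUBIC)); print(arm.sense()['position'])
E
```

```text
[0.66537057 0.23780569 0.07168977]
```

View pics/s1c.png

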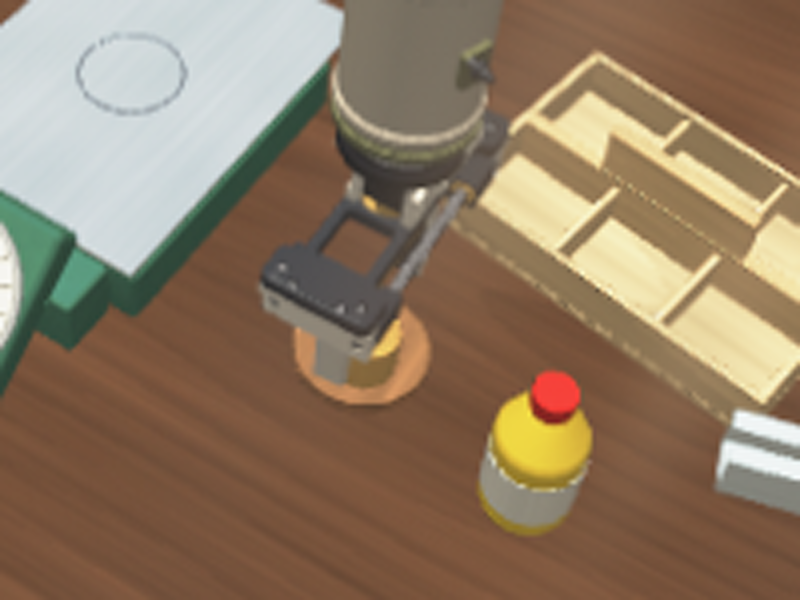

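The fingers straddle the knob at crop (370,340), clear of the bottle. I'll lower the last 8 mm and grip.

Emit:
send_rows(
  moves=[
    {"wx": 0,"wy": 0,"wz": 0,"x": -0.002,"y": -0.001,"z": -0.008,"jaw": -1},
    {"wx": 0,"wy": 0,"wz": 0,"x": -0.002,"y": -0.001,"z": -0.008,"jaw": -1},
    {"wx": 0,"wy": 0,"wz": 0,"x": -0.002,"y": -0.001,"z": -0.008,"jaw": -1},
    {"wx": 0,"wy": 0,"wz": 0,"x": -0.002,"y": -0.001,"z": -0.008,"jaw": -1},
  ],
)

```text
t: 2.55
position: [0.6617, 0.2362, 0.0607]
tool_rot: [0.706, 0.708, -0.0, -0.0]
contact_force: [-0.1, 0.2, 0.5]
opening: 0.998
grip_force: 0.0
```

Emit:
send_rows(
  moves=[
    {"wx": 0,"wy": 0,"wz": 0,"x": 0,"y": 0,"z": 0,"jaw": 1},
    {"wx": 0,"wy": 0,"wz": 0,"x": 0,"y": 0,"z": 0,"jaw": 1},
    {"wx": 0,"wy": 0,"wz": 0,"x": 0,"y": 0,"z": 0,"jaw": 1},
    {"wx": 0,"wy": 0,"wz": 0,"x": 0,"y": 0,"z": 0,"jaw": 1},
    {"wx": 0,"wy": 0,"wz": 0,"x": 0,"y": 0,"z": 0,"jaw": 1},
    {"wx": 0,"wy": 0,"wz": 0,"x": 0,"y": 0,"z": 0,"jaw": 1},
    {"wx": 0,"wy": 0,"wz": 0,"x": 0,"y": 0,"z": 0,"jaw": 1},
    {"wx": 0,"wy": 0,"wz": 0,"x": 0,"y": 0,"z": 0,"jaw": 1},
  ],
  grip_force=25,
)

```text
t: 3.35
position: [0.6617, 0.2361, 0.0606]
tool_rot: [0.706, 0.708, -0.0, -0.0]
contact_force: [0.2, -0.8, 0.5]
opening: 0.364
grip_force: 0.0
```

Emit:
send_rows(
  moves=[
    {"wx": 0,"wy": 0,"wz": 0,"x": 0,"y": 0,"z": 0,"jaw": 1},
    {"wx": 0,"wy": 0,"wz": 0,"x": 0,"y": 0,"z": 0,"jaw": 1},
    {"wx": 0,"wy": 0,"wz": 0,"x": 0,"y": 0,"z": 0,"jaw": 1},
    {"wx": 0,"wy": 0,"wz": 0,"x": 0,"y": 0,"z": 0,"jaw": 1},
    {"wx": 0,"wy": 0,"wz": 0,"x": 0,"y": 0,"z": 0.01,"jaw": 1},
    {"wx": 0,"wy": 0,"wz": 0,"x": 0,"y": 0,"z": 0.03,"jaw": 1},
    {"wx": 0,"wy": 0,"wz": 0,"x": 0,"y": 0,"z": 0.06,"jaw": 1},
    {"wx": 0,"wy": 0,"wz": 0,"x": 0,"y": 0,"z": 0.1,"jaw": 1},
    {"wx": 0,"wy": 0,"wz": 0,"x": 0,"y": 0,"z": 0.13,"jaw": 1},
    {"wx": 0,"wy": 0,"wz": 0,"x": 0,"y": 0,"z": 0.13,"jaw": 1},
    {"wx": 0,"wy": 0,"wz": 0,"x": 0,"y": 0,"z": 0.13,"jaw": 1},
  ],
)

```text
t: 4.45
position: [0.6616, 0.2362, 0.1903]
tool_rot: [0.706, 0.708, 0.0, 0.0]
contact_force: [0.1, -0.1, -5.7]
opening: 0.293
grip_force: 25.0
```

Emit:
send_rows(
  moves=[
    {"wx": 0,"wy": 0,"wz": 0,"x": -0.008,"y": -0.025,"z": 0,"jaw": 1},
    {"wx": 0,"wy": 0,"wz": 0,"x": -0.02,"y": -0.065,"z": 0,"jaw": 1},
    {"wx": 0,"wy": 0,"wz": 0,"x": -0.032,"y": -0.105,"z": 0,"jaw": 1},
    {"wx": 0,"wy": 0,"wz": 0,"x": -0.044,"y": -0.145,"z": 0,"jaw": 1},
    {"wx": 0,"wy": 0,"wz": 0,"x": -0.056,"y": -0.185,"z": 0,"jaw": 1},
    {"wx": 0,"wy": 0,"wz": 0,"x": -0.066,"y": -0.22,"z": 0,"jaw": 1},
    {"wx": 0,"wy": 0,"wz": 0,"x": -0.071,"y": -0.235,"z": 0,"jaw": 1},
    {"wx": 0,"wy": 0,"wz": 0,"x": -0.071,"y": -0.235,"z": -0.02,"jaw": 1},
    {"wx": 0,"wy": 0,"wz": 0,"x": -0.071,"y": -0.235,"z": -0.04,"jaw": 1},
    {"wx": 0,"wy": 0,"wz": 0,"x": -0.071,"y": -0.235,"z": -0.046,"jaw": 1},
    {"wx": 0,"wy": 0,"wz": 0,"x": -0.071,"y": -0.235,"z": -0.046,"jaw": 1},
    {"wx": 0,"wy": 0,"wz": 0,"x": -0.071,"y": -0.235,"z": -0.046,"jaw": 1},
    {"wx": 0,"wy": 0,"wz": 0,"x": -0.071,"y": -0.235,"z": -0.046,"jaw": 1},
  ],
)

```text
t: 5.75
position: [0.5914, 0.0014, 0.1456]
tool_rot: [0.706, 0.708, 0.0, 0.001]
contact_force: [0.3, 0.2, -5.5]
opening: 0.296
grip_force: 25.0
```

```bash
python3 - <<'E'
from h import *
im,d=snap('scene','s2'); c=im[130:310,220:400,::-1]
c=cv2.resize(c,None,fx=3.3,fy=3.3,interpolation=cv2.INTER_CUBIC)
cv2.imwrite('pics/s2c.png',c); print(arm.sense()['position'],arm.sense()['contact_force'])
E
```

```text
[0.59148813 0.00138223 0.14579751] [ 0.59356976 -0.12451684 -4.54628903]
```

View pics/s2c.png

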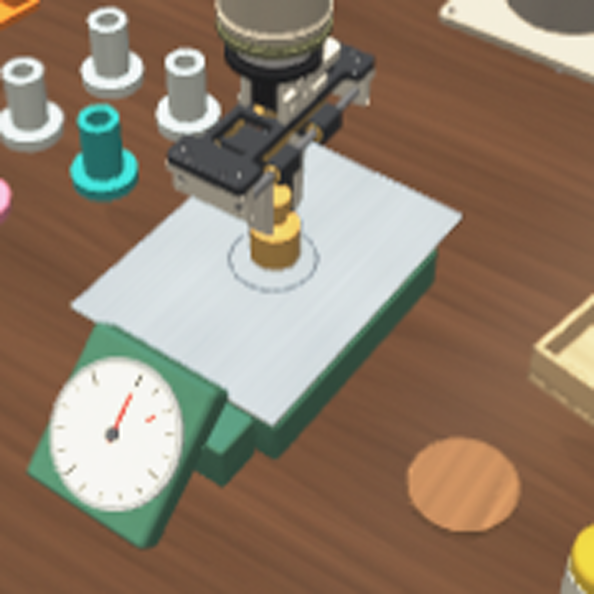

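The weight hangs just above the ring centre, with its base at crop (275,252) and the ring at (274,259), so it will land centred. I'll lower and release.

Emit:
send_rows(
  moves=[
    {"wx": 0,"wy": 0,"wz": 0,"x": 0,"y": 0,"z": -0.004,"jaw": 1},
    {"wx": 0,"wy": 0,"wz": 0,"x": 0,"y": 0,"z": -0.007,"jaw": 1},
    {"wx": 0,"wy": 0,"wz": 0,"x": 0,"y": 0,"z": -0.0085,"jaw": 1},
    {"wx": 0,"wy": 0,"wz": 0,"x": 0,"y": 0,"z": -0.0095,"jaw": 1},
    {"wx": 0,"wy": 0,"wz": 0,"x": 0,"y": 0,"z": -0.0095,"jaw": 1},
    {"wx": 0,"wy": 0,"wz": 0,"x": 0,"y": 0,"z": -0.0095,"jaw": 1},
    {"wx": 0,"wy": 0,"wz": 0,"x": 0,"y": 0,"z": -0.0095,"jaw": 1},
  ],
)

```text
t: 6.5
position: [0.5912, 0.0012, 0.1357]
tool_rot: [0.706, 0.708, 0.0, 0.0]
contact_force: [0.4, 1.3, 0.1]
opening: 0.294
grip_force: 25.0
```

Contact is made, and the wrist force is about zero. Opening now, then a 2 s wait.

Emit:
send_rows(
  moves=[
    {"wx": 0,"wy": 0,"wz": 0,"x": 0,"y": 0,"z": 0,"jaw": 0.1},
    {"wx": 0,"wy": 0,"wz": 0,"x": 0,"y": 0,"z": 0,"jaw": 0.1},
    {"wx": 0,"wy": 0,"wz": 0,"x": 0,"y": 0,"z": 0,"jaw": 0.1},
    {"wx": 0,"wy": 0,"wz": 0,"x": 0,"y": 0,"z": 0,"jaw": 0.1},
    {"wx": 0,"wy": 0,"wz": 0,"x": 0,"y": 0,"z": 0,"jaw": 0.1},
    {"wx": 0,"wy": 0,"wz": 0,"x": 0,"y": 0,"z": 0,"jaw": 0.1},
    {"wx": 0,"wy": 0,"wz": 0,"x": 0,"y": 0,"z": 0,"jaw": 0.1},
    {"wx": 0,"wy": 0,"wz": 0,"x": 0,"y": 0,"z": 0,"jaw": 0.1},
    {"wx": 0,"wy": 0,"wz": 0,"x": 0,"y": 0,"z": 0,"jaw": 0.1},
    {"wx": 0,"wy": 0,"wz": 0,"x": 0,"y": 0,"z": 0,"jaw": 0.1},
    {"wx": 0,"wy": 0,"wz": 0,"x": 0,"y": 0,"z": 0,"jaw": 0.1},
    {"wx": 0,"wy": 0,"wz": 0,"x": 0,"y": 0,"z": 0,"jaw": 0.1},
    {"wx": 0,"wy": 0,"wz": 0,"x": 0,"y": 0,"z": 0,"jaw": 0.1},
    {"wx": 0,"wy": 0,"wz": 0,"x": 0,"y": 0,"z": 0,"jaw": 0.1},
    {"wx": 0,"wy": 0,"wz": 0,"x": 0,"y": 0,"z": 0,"jaw": 0.1},
    {"wx": 0,"wy": 0,"wz": 0,"x": 0,"y": 0,"z": 0,"jaw": 0.1},
    {"wx": 0,"wy": 0,"wz": 0,"x": 0,"y": 0,"z": 0,"jaw": 0.1},
    {"wx": 0,"wy": 0,"wz": 0,"x": 0,"y": 0,"z": 0,"jaw": 0.1},
    {"wx": 0,"wy": 0,"wz": 0,"x": 0,"y": 0,"z": 0,"jaw": 0.1},
    {"wx": 0,"wy": 0,"wz": 0,"x": 0,"y": 0,"z": 0,"jaw": 0.1},
  ],
)

```text
t: 8.5
position: [0.5907, 0.0012, 0.1351]
tool_rot: [0.706, 0.708, -0.0, -0.0]
contact_force: [-0.6, 0.2, -0.4]
opening: 0.448
grip_force: 0.0
```

Emit:
send_rows(
  moves=[
    {"wx": 0,"wy": 0,"wz": 0,"x": 0,"y": 0,"z": 0,"jaw": 0.1},
    {"wx": 0,"wy": 0,"wz": 0,"x": 0,"y": 0,"z": 0,"jaw": 0.1},
    {"wx": 0,"wy": 0,"wz": 0,"x": 0,"y": 0,"z": 0,"jaw": 0.1},
    {"wx": 0,"wy": 0,"wz": 0,"x": 0,"y": 0,"z": 0,"jaw": 0.1},
    {"wx": 0,"wy": 0,"wz": 0,"x": 0,"y": 0,"z": 0,"jaw": 0.1},
    {"wx": 0,"wy": 0,"wz": 0,"x": 0,"y": 0,"z": 0,"jaw": 0.1},
    {"wx": 0,"wy": 0,"wz": 0,"x": 0,"y": 0,"z": 0,"jaw": 0.1},
    {"wx": 0,"wy": 0,"wz": 0,"x": 0,"y": 0,"z": 0,"jaw": 0.1},
    {"wx": 0,"wy": 0,"wz": 0,"x": 0,"y": 0,"z": 0,"jaw": 0.1},
    {"wx": 0,"wy": 0,"wz": 0,"x": 0,"y": 0,"z": 0,"jaw": 0.1},
  ],
)

```text
t: 9.5
position: [0.5907, 0.0012, 0.1351]
tool_rot: [0.706, 0.708, -0.0, -0.0]
contact_force: [0.3, 0.2, 0.5]
opening: 0.449
grip_force: 0.0
```

```bash
python3 - <<'E'
from h import *
im,d=snap('scene','s3'); c=im[130:310,220:400,::-1]
c=cv2.resize(c,None,fx=3.3,fy=3.3,interpolation=cv2.INTER_CUBIC)
cv2.imwrite('pics/s3c.png',c)
E
```

```text
(no output)
```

View pics/s3c.png

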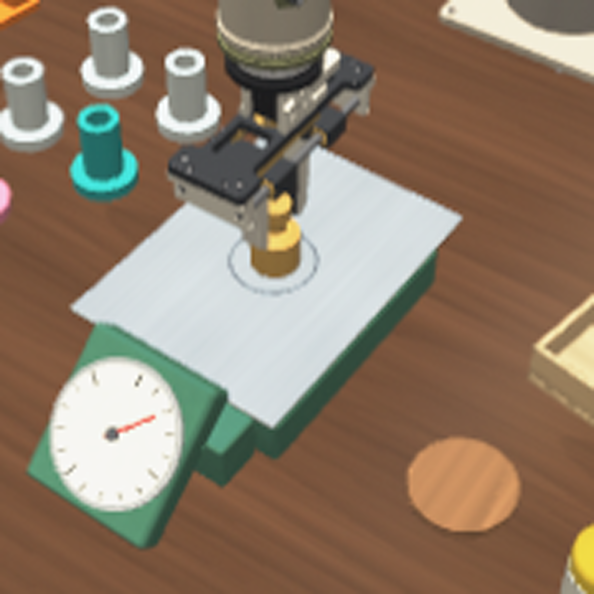

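The weight stands inside the ring at crop (275,262) with the needle on the red mark. I'll regrip and return it to the block centre, about (0.653, 0.229).

Emit:
send_rows(
  moves=[
    {"wx": 0,"wy": 0,"wz": 0,"x": 0,"y": 0,"z": 0,"jaw": 1},
    {"wx": 0,"wy": 0,"wz": 0,"x": 0,"y": 0,"z": 0,"jaw": 1},
    {"wx": 0,"wy": 0,"wz": 0,"x": 0,"y": 0,"z": 0,"jaw": 1},
    {"wx": 0,"wy": 0,"wz": 0,"x": 0,"y": 0,"z": 0,"jaw": 1},
    {"wx": 0,"wy": 0,"wz": 0,"x": 0,"y": 0,"z": 0,"jaw": 1},
    {"wx": 0,"wy": 0,"wz": 0,"x": 0,"y": 0,"z": 0.01,"jaw": 1},
    {"wx": 0,"wy": 0,"wz": 0,"x": 0,"y": 0,"z": 0.03,"jaw": 1},
    {"wx": 0,"wy": 0,"wz": 0,"x": 0,"y": 0,"z": 0.055,"jaw": 1},
    {"wx": 0,"wy": 0,"wz": 0,"x": 0.008,"y": 0.03,"z": 0.055,"jaw": 1},
    {"wx": 0,"wy": 0,"wz": 0,"x": 0.02,"y": 0.07,"z": 0.055,"jaw": 1},
    {"wx": 0,"wy": 0,"wz": 0,"x": 0.032,"y": 0.11,"z": 0.055,"jaw": 1},
    {"wx": 0,"wy": 0,"wz": 0,"x": 0.044,"y": 0.15,"z": 0.055,"jaw": 1},
    {"wx": 0,"wy": 0,"wz": 0,"x": 0.055,"y": 0.19,"z": 0.055,"jaw": 1},
    {"wx": 0,"wy": 0,"wz": 0,"x": 0.062,"y": 0.228,"z": 0.055,"jaw": 1},
    {"wx": 0,"wy": 0,"wz": 0,"x": 0.062,"y": 0.228,"z": 0.03,"jaw": 1},
    {"wx": 0,"wy": 0,"wz": 0,"x": 0.062,"y": 0.228,"z": -0.01,"jaw": 1},
    {"wx": 0,"wy": 0,"wz": 0,"x": 0.062,"y": 0.228,"z": -0.045,"jaw": 1},
    {"wx": 0,"wy": 0,"wz": 0,"x": 0.062,"y": 0.228,"z": -0.065,"jaw": 1},
    {"wx": 0,"wy": 0,"wz": 0,"x": 0.062,"y": 0.228,"z": -0.065,"jaw": 1},
    {"wx": 0,"wy": 0,"wz": 0,"x": 0.062,"y": 0.228,"z": -0.065,"jaw": 1},
  ],
)

```text
t: 11.55
position: [0.6523, 0.2291, 0.0701]
tool_rot: [0.706, 0.708, -0.001, -0.0]
contact_force: [0.2, -0.2, -3.4]
opening: 0.297
grip_force: 25.0
```

Emit:
send_rows(
  moves=[
    {"wx": 0,"wy": 0,"wz": 0,"x": 0,"y": 0,"z": -0.006,"jaw": 1},
    {"wx": 0,"wy": 0,"wz": 0,"x": 0,"y": 0,"z": -0.009,"jaw": 1},
    {"wx": 0,"wy": 0,"wz": 0,"x": 0,"y": 0,"z": -0.0105,"jaw": 1},
    {"wx": 0,"wy": 0,"wz": 0,"x": 0,"y": 0,"z": -0.0105,"jaw": 1},
    {"wx": 0,"wy": 0,"wz": 0,"x": 0,"y": 0,"z": -0.0105,"jaw": 1},
  ],
)

```text
t: 12.05
position: [0.6533, 0.2294, 0.0607]
tool_rot: [0.706, 0.708, 0.001, 0.0]
contact_force: [0.1, 1.7, -1.2]
opening: 0.293
grip_force: 25.0
```

Emit:
send_rows(
  moves=[
    {"wx": 0,"wy": 0,"wz": 0,"x": 0,"y": 0,"z": -0.0007,"jaw": 1},
    {"wx": 0,"wy": 0,"wz": 0,"x": 0,"y": 0,"z": -0.0007,"jaw": 1},
    {"wx": 0,"wy": 0,"wz": 0,"x": 0,"y": 0,"z": -0.0007,"jaw": 0},
    {"wx": 0,"wy": 0,"wz": 0,"x": 0,"y": 0,"z": -0.0007,"jaw": -0.2},
    {"wx": 0,"wy": 0,"wz": 0,"x": 0,"y": 0,"z": -0.0007,"jaw": -0.4},
    {"wx": 0,"wy": 0,"wz": 0,"x": 0,"y": 0,"z": -0.0007,"jaw": -0.4},
    {"wx": 0,"wy": 0,"wz": 0,"x": 0,"y": 0,"z": -0.0007,"jaw": -0.4},
    {"wx": 0,"wy": 0,"wz": 0,"x": 0,"y": 0,"z": -0.0007,"jaw": -0.4},
    {"wx": 0,"wy": 0,"wz": 0,"x": 0,"y": 0,"z": -0.0007,"jaw": -0.4},
    {"wx": 0,"wy": 0,"wz": 0,"x": 0,"y": 0,"z": -0.0007,"jaw": -0.4},
    {"wx": 0,"wy": 0,"wz": 0,"x": 0,"y": 0,"z": 0.04,"jaw": -0.4},
    {"wx": 0,"wy": 0,"wz": 0,"x": 0,"y": 0,"z": 0.09,"jaw": -0.4},
    {"wx": 0,"wy": 0,"wz": 0,"x": 0,"y": 0,"z": 0.12,"jaw": -0.4},
    {"wx": 0,"wy": 0,"wz": -0.1,"x": -0.04,"y": 0.03,"z": 0.12,"jaw": -0.4},
    {"wx": 0,"wy": 0,"wz": -0.2,"x": -0.08,"y": 0.06,"z": 0.12,"jaw": -0.4},
    {"wx": 0,"wy": 0,"wz": -0.205,"x": -0.12,"y": 0.08,"z": 0.12,"jaw": -0.4},
    {"wx": 0,"wy": 0,"wz": -0.205,"x": -0.15,"y": 0.1,"z": 0.12,"jaw": -0.4},
    {"wx": 0,"wy": 0,"wz": -0.205,"x": -0.15,"y": 0.1,"z": 0.12,"jaw": -0.4},
  ],
)

```text
t: 13.85
position: [0.4993, 0.3318, 0.1799]
tool_rot: [0.774, 0.633, -0.0, -0.001]
contact_force: [2.3, -0.4, 0.5]
opening: 0.701
grip_force: 0.0
```

```bash
python3 - <<'E'
from h import *
im,d=snap('scene','s4')
cv2.imwrite('pics/s4c.png',cv2.resize(im[120:330,180:500,::-1],None,fx=2.5,fy=2.5,interpolation=cv2.INTER_CUBIC))
im,dt=snap('top','t4'); W=cloud('top',dt);z=W[...,2]
m=(z>.07)&(z<.1)&(W[...,1]>.17)&(W[...,1]<.3)&(W[...,0]>.58)
print('weight',W[m].mean(0),m.sum())
m=(z>.006)&(z<.018)&(W[...,1]>.15)&(W[...,1]<.3)&(W[...,0]>.58)&(W[...,0]<.72)
print('block',(W[m].min(0)+W[m].max(0))/2)
m=(z>.078)&(z<.092)&(W[...,1]>.25)&(W[...,0]<.55); P=W[m];print('handle',len(P),cv2.minAreaRect((P[:,:2]*1000).astype(np.float32)))
W=cloud('scene',d);z=W[...,2]
m=(z>.078)&(z<.092)&(W[...,1]>.25)&(W[...,0]<.55); P=W[m];print('handle',len(P),cv2.minAreaRect((P[:,:2]*1000).astype(np.float32)))
E
```

```text
weight [0.6500474  0.23098587 0.08153977] 64
block [0.64019996 0.22734131 0.0118524 ]
handle 70 ((443.7524719238281, 335.47979736328125), (57.72643280029297, 12.090126037597656), 78.565185546875)
handle 2187 ((-898.05078125, 567.24658203125), (473.3818359375, 2743.594482421875), 89.3438949584961)
```

View pics/s4c.png

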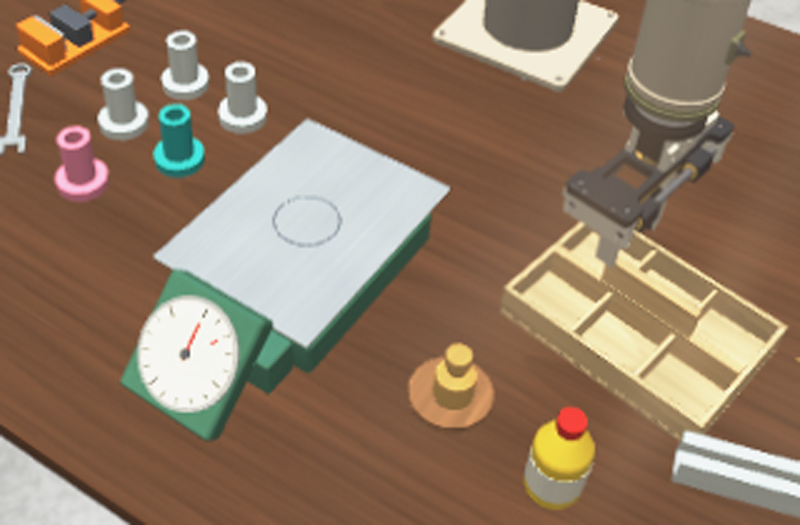

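The weight is back on its block at crop (454,390) and the needle has returned to zero. Next I'll grip the crate handle.

Emit:
send_rows(
  moves=[
    {"wx": 0,"wy": 0,"wz": -0.005,"x": -0.03,"y": 0.02,"z": 0,"jaw": -0.2},
    {"wx": 0,"wy": 0,"wz": -0.005,"x": -0.051,"y": 0.0355,"z": 0,"jaw": -0.2},
    {"wx": 0,"wy": 0,"wz": -0.005,"x": -0.051,"y": 0.0355,"z": -0.04,"jaw": -0.2},
    {"wx": 0,"wy": 0,"wz": -0.005,"x": -0.051,"y": 0.0355,"z": -0.08,"jaw": -0.2},
    {"wx": 0,"wy": 0,"wz": -0.005,"x": -0.051,"y": 0.0355,"z": -0.11,"jaw": -0.2},
    {"wx": 0,"wy": 0,"wz": -0.005,"x": -0.051,"y": 0.0355,"z": -0.121,"jaw": -0.2},
    {"wx": 0,"wy": 0,"wz": -0.005,"x": -0.051,"y": 0.0355,"z": -0.121,"jaw": -0.2},
    {"wx": 0,"wy": 0,"wz": -0.005,"x": -0.051,"y": 0.0355,"z": -0.121,"jaw": -0.2},
    {"wx": 0,"wy": 0,"wz": -0.005,"x": -0.051,"y": 0.0355,"z": -0.121,"jaw": -0.2},
  ],
  grip_force=45,
)

```text
t: 14.85
position: [0.4536, 0.3655, 0.0611]
tool_rot: [0.777, 0.63, 0.002, 0.0]
contact_force: [-0.1, 0.6, 0.4]
opening: 0.602
grip_force: 0.0
```

Emit:
send_rows(
  moves=[
    {"wx": 0,"wy": 0,"wz": 0,"x": 0,"y": 0,"z": 0,"jaw": 1},
    {"wx": 0,"wy": 0,"wz": 0,"x": 0,"y": 0,"z": 0,"jaw": 1},
    {"wx": 0,"wy": 0,"wz": 0,"x": 0,"y": 0,"z": 0,"jaw": 1},
    {"wx": 0,"wy": 0,"wz": 0,"x": 0,"y": 0,"z": 0,"jaw": 1},
    {"wx": 0,"wy": 0,"wz": 0,"x": 0,"y": 0,"z": 0,"jaw": 1},
    {"wx": 0,"wy": 0,"wz": 0,"x": 0,"y": 0,"z": 0,"jaw": 1},
    {"wx": 0,"wy": 0,"wz": 0,"x": 0,"y": 0,"z": 0,"jaw": 1},
    {"wx": 0,"wy": 0,"wz": 0,"x": 0,"y": 0,"z": 0,"jaw": 1},
    {"wx": 0,"wy": 0,"wz": 0,"x": 0,"y": 0,"z": 0,"jaw": 1},
    {"wx": 0,"wy": 0,"wz": 0,"x": 0,"y": 0,"z": 0,"jaw": 1},
  ],
)

```text
t: 15.85
position: [0.4517, 0.3646, 0.0586]
tool_rot: [0.777, 0.63, -0.0, 0.0]
contact_force: [0.8, -0.1, -0.8]
opening: 0.13
grip_force: 45.0
```

Emit:
send_rows(
  moves=[
    {"wx": 0,"wy": 0,"wz": 0,"x": 0,"y": 0,"z": 0.01,"jaw": 1},
    {"wx": 0,"wy": 0,"wz": 0,"x": 0,"y": 0,"z": 0.03,"jaw": 1},
    {"wx": 0,"wy": 0,"wz": 0,"x": 0,"y": 0,"z": 0.06,"jaw": 1},
    {"wx": 0,"wy": 0,"wz": 0,"x": 0,"y": 0,"z": 0.1,"jaw": 1},
    {"wx": 0,"wy": 0,"wz": 0,"x": 0,"y": 0,"z": 0.14,"jaw": 1},
    {"wx": 0,"wy": 0,"wz": 0,"x": 0,"y": 0,"z": 0.15,"jaw": 1},
    {"wx": 0,"wy": 0,"wz": 0,"x": 0,"y": 0,"z": 0.15,"jaw": 1},
    {"wx": 0,"wy": 0,"wz": 0,"x": 0,"y": 0,"z": 0.15,"jaw": 1},
  ],
)

```text
t: 16.65
position: [0.4507, 0.3641, 0.2061]
tool_rot: [0.777, 0.63, -0.002, -0.0]
contact_force: [-0.2, -0.1, -6.7]
opening: 0.13
grip_force: 45.0
```

Emit:
send_rows(
  moves=[
    {"wx": 0,"wy": 0,"wz": -0.05,"x": 0.005,"y": -0.01,"z": 0,"jaw": 1},
    {"wx": 0,"wy": 0,"wz": -0.13,"x": 0.012,"y": -0.03,"z": 0,"jaw": 1},
    {"wx": 0,"wy": 0,"wz": -0.23,"x": 0.022,"y": -0.058,"z": 0,"jaw": 1},
    {"wx": 0,"wy": 0,"wz": -0.34,"x": 0.033,"y": -0.086,"z": 0,"jaw": 1},
    {"wx": 0,"wy": 0,"wz": -0.45,"x": 0.044,"y": -0.115,"z": 0,"jaw": 1},
    {"wx": 0,"wy": 0,"wz": -0.56,"x": 0.055,"y": -0.144,"z": 0,"jaw": 1},
    {"wx": 0,"wy": 0,"wz": -0.67,"x": 0.066,"y": -0.173,"z": 0,"jaw": 1},
    {"wx": 0,"wy": 0,"wz": -0.78,"x": 0.077,"y": -0.202,"z": 0,"jaw": 1},
    {"wx": 0,"wy": 0,"wz": -0.89,"x": 0.088,"y": -0.231,"z": 0,"jaw": 1},
    {"wx": 0,"wy": 0,"wz": -1.0,"x": 0.099,"y": -0.26,"z": 0,"jaw": 1},
    {"wx": 0,"wy": 0,"wz": -1.11,"x": 0.11,"y": -0.289,"z": 0,"jaw": 1},
    {"wx": 0,"wy": 0,"wz": -1.22,"x": 0.121,"y": -0.316,"z": 0,"jaw": 1},
    {"wx": 0,"wy": 0,"wz": -1.31,"x": 0.13,"y": -0.34,"z": 0,"jaw": 1},
    {"wx": 0,"wy": 0,"wz": -1.37,"x": 0.136,"y": -0.357,"z": 0,"jaw": 1},
    {"wx": 0,"wy": 0,"wz": -1.393,"x": 0.139,"y": -0.3635,"z": 0,"jaw": 1},
    {"wx": 0,"wy": 0,"wz": -1.393,"x": 0.139,"y": -0.3635,"z": -0.02,"jaw": 1},
    {"wx": 0,"wy": 0,"wz": -1.393,"x": 0.139,"y": -0.3635,"z": -0.04,"jaw": 1},
    {"wx": 0,"wy": 0,"wz": -1.393,"x": 0.139,"y": -0.3635,"z": -0.05,"jaw": 1},
    {"wx": 0,"wy": 0,"wz": -1.393,"x": 0.139,"y": -0.3635,"z": -0.05,"jaw": 1},
    {"wx": 0,"wy": 0,"wz": -1.393,"x": 0.139,"y": -0.3635,"z": -0.05,"jaw": 1},
  ],
)

```text
t: 18.65
position: [0.5904, 0.0016, 0.1583]
tool_rot: [1.0, -0.015, -0.0, -0.0]
contact_force: [-0.1, 0.5, -4.5]
opening: 0.126
grip_force: 45.0
```

```bash
python3 - <<'E'
from h import *
im,d=snap('scene','s5')
cv2.imwrite('pics/s5c.png',cv2.resize(im[100:310,180:460,::-1],None,fx=2.8,fy=2.8,interpolation=cv2.INTER_CUBIC))
s=arm.sense();print(s['position'],s['contact_force'],s['moment'],s['joints'].round(2))
E
```

```text
[0.59105949 0.00149378 0.15930382] [ 0.54868013 -0.54068423 -4.83003061] [-0.00718678  0.15707013  0.001156  ] [-0.08  0.15  1.6   0.    1.4   1.52]
```

View pics/s5c.png

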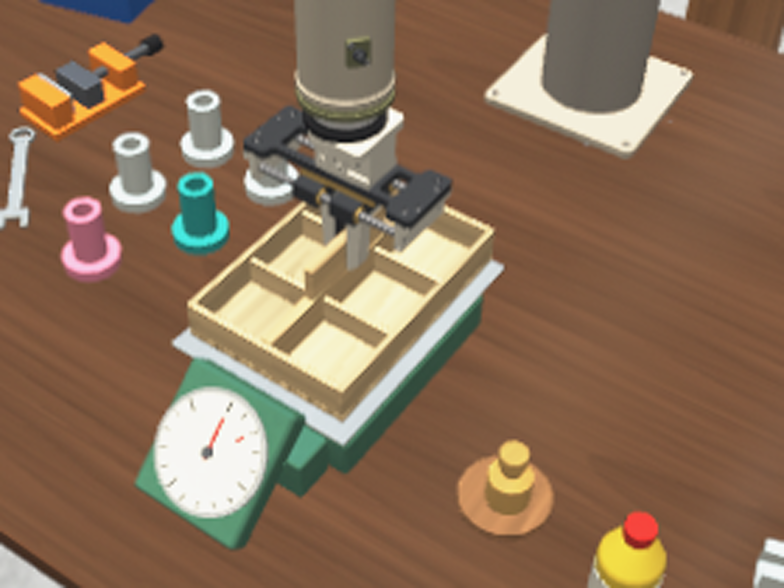

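The crate hangs over the platform, roughly centred and square. I'll check the rim by depth before lowering.

```bash
python3 - <<'E'
from h import *
for n in('top','scene'):
    if n=='top': _,d=snap('top','t5')
    else: d=np.load('/tmp/s5.npy')
    W=cloud(n,d);z=W[...,2]
    m=(z>.138)&(z<.152)&(abs(W[...,1])<.13)&(W[...,0]>.42)&(W[...,0]<.76)
    P=W[m];P=P[(abs(P[:,1])>.06)|(abs(P[:,0]-.59)>.1)]
    r=cv2.minAreaRect((P[:,:2]*1000).astype(np.float32));print(n,len(P),r,z[m].mean())
    for s in(-1,1):
        q=P[(P[:,1]*s>.07)];print('x range',q[:,0].min(),q[:,0].max(),'y med',np.median(q[:,1]),'z at xlow',np.median(q[q[:,0]<.53,2]),'z at xhigh',np.median(q[q[:,0]>.65,2]))
E
```

```text
top 241 ((588.38330078125, 4.736198425292969), (182.8220977783203, 259.7585754394531), 89.31193542480469) 0.14426537686559346
x range 0.4575377327803722 0.5607555044295058 y med -0.08279221998200462 z at xlow 0.1441109309274311 z at xhigh nan
x range 0.4603798739613166 0.5486817943999729 y med 0.09291617357519807 z at xlow 0.14441616382803213 z at xhigh nan
scene 582 ((592.7904052734375, 2.6001052856445312), (186.09002685546875, 267.1652526855469), 88.31260681152344) 0.14228008545705753
x range 0.5416119135034245 0.7226659237283168 y med -0.08652575820768471 z at xlow nan z at xhigh 0.14184042760089527
x range 0.4631673533406334 0.7257336874996368 y med 0.09083035724000565 z at xlow 0.14106584533475275 z at xhigh 0.14203184398911878
  return _methods._mean(a, axis=axis, dtype=dtype,
  ret = ret.dtype.type(ret / rcount)
```

Emit:
send_rows(
  moves=[
    {"wx": 0,"wy": 0,"wz": 0,"x": 0,"y": -0.002,"z": -0.004,"jaw": 1},
    {"wx": 0,"wy": 0,"wz": 0,"x": 0,"y": -0.002,"z": -0.008,"jaw": 1},
    {"wx": 0,"wy": 0,"wz": 0,"x": 0,"y": -0.002,"z": -0.01,"jaw": 1},
    {"wx": 0,"wy": 0,"wz": 0,"x": 0,"y": -0.002,"z": -0.012,"jaw": 1},
    {"wx": 0,"wy": 0,"wz": 0,"x": 0,"y": -0.002,"z": -0.0125,"jaw": 1},
    {"wx": 0,"wy": 0,"wz": 0,"x": 0,"y": -0.002,"z": -0.0125,"jaw": 1},
    {"wx": 0,"wy": 0,"wz": 0,"x": 0,"y": -0.002,"z": -0.0125,"jaw": 1},
  ],
)

```text
t: 19.45
position: [0.5908, -0.0008, 0.1465]
tool_rot: [1.0, -0.015, 0.0, 0.0]
contact_force: [-1.7, -1.3, -0.5]
opening: 0.127
grip_force: 45.0
```

Supported. I'll release, wait, and lift clear.

Emit:
send_rows(
  moves=[
    {"wx": 0,"wy": 0,"wz": 0,"x": 0,"y": 0,"z": 0,"jaw": 0.4},
    {"wx": 0,"wy": 0,"wz": 0,"x": 0,"y": 0,"z": 0,"jaw": 0.2},
    {"wx": 0,"wy": 0,"wz": 0,"x": 0,"y": 0,"z": 0,"jaw": 0.0},
    {"wx": 0,"wy": 0,"wz": 0,"x": 0,"y": 0,"z": 0,"jaw": 0.0},
    {"wx": 0,"wy": 0,"wz": 0,"x": 0,"y": 0,"z": 0,"jaw": 0.0},
    {"wx": 0,"wy": 0,"wz": 0,"x": 0,"y": 0,"z": 0,"jaw": 0.0},
    {"wx": 0,"wy": 0,"wz": 0,"x": 0,"y": 0,"z": 0,"jaw": 0.0},
    {"wx": 0,"wy": 0,"wz": 0,"x": 0,"y": 0,"z": 0,"jaw": 0.0},
    {"wx": 0,"wy": 0,"wz": 0,"x": 0,"y": 0,"z": 0,"jaw": 0.0},
    {"wx": 0,"wy": 0,"wz": 0,"x": 0,"y": 0,"z": 0,"jaw": 0.0},
    {"wx": 0,"wy": 0,"wz": 0,"x": 0,"y": 0,"z": 0,"jaw": 0.0},
    {"wx": 0,"wy": 0,"wz": 0,"x": 0,"y": 0,"z": 0,"jaw": 0.0},
    {"wx": 0,"wy": 0,"wz": 0,"x": 0,"y": 0,"z": 0.03,"jaw": 0.0},
    {"wx": 0,"wy": 0,"wz": 0,"x": 0,"y": 0,"z": 0.07,"jaw": 0.0},
    {"wx": 0,"wy": 0,"wz": 0,"x": 0,"y": 0,"z": 0.11,"jaw": 0.0},
    {"wx": 0,"wy": 0,"wz": 0,"x": 0,"y": 0,"z": 0.11,"jaw": 0.0},
  ],
)

```text
t: 21.05
position: [0.5939, -0.0011, 0.2639]
tool_rot: [1.0, -0.015, 0.006, 0.0]
contact_force: [0.6, -0.8, 0.6]
opening: 0.502
grip_force: 0.0
```

Emit:
send_rows(
  moves=[
    {"wx": 0,"wy": 0,"wz": 0.14,"x": -0.02,"y": -0.025,"z": 0,"jaw": -0.6},
    {"wx": 0,"wy": 0,"wz": 0.28,"x": -0.045,"y": -0.055,"z": 0,"jaw": -0.6},
    {"wx": 0,"wy": 0,"wz": 0.42,"x": -0.07,"y": -0.085,"z": 0,"jaw": -0.6},
    {"wx": 0,"wy": 0,"wz": 0.56,"x": -0.09,"y": -0.115,"z": 0,"jaw": -0.6},
    {"wx": 0,"wy": 0,"wz": 0.7,"x": -0.11,"y": -0.14,"z": 0,"jaw": -0.6},
    {"wx": 0,"wy": 0,"wz": 0.84,"x": -0.13,"y": -0.16,"z": 0,"jaw": -0.6},
    {"wx": 0,"wy": 0,"wz": 0.98,"x": -0.15,"y": -0.17,"z": 0,"jaw": -0.6},
    {"wx": 0,"wy": 0,"wz": 1.12,"x": -0.15,"y": -0.17,"z": 0,"jaw": -0.6},
    {"wx": 0,"wy": 0,"wz": 1.26,"x": -0.15,"y": -0.17,"z": 0,"jaw": -0.6},
    {"wx": 0,"wy": 0,"wz": 1.4,"x": -0.15,"y": -0.17,"z": 0,"jaw": -0.6},
    {"wx": 0,"wy": 0,"wz": 1.54,"x": -0.15,"y": -0.17,"z": 0,"jaw": -0.6},
    {"wx": 0,"wy": 0,"wz": 1.571,"x": -0.15,"y": -0.17,"z": 0,"jaw": -0.6},
    {"wx": 0,"wy": 0,"wz": 1.571,"x": -0.15,"y": -0.17,"z": 0,"jaw": -0.6},
  ],
)

```text
t: 22.35
position: [0.4406, -0.1708, 0.2559]
tool_rot: [0.718, 0.697, -0.0, -0.0]
contact_force: [0.6, -0.4, -0.1]
opening: 0.8
grip_force: 0.0
```

```bash
cat > meas.py <<'E'
from h import *
import sys
def bushes(n,d):
    W=cloud(n,d);z=W[...,2]
    m=((z>.07)&(z<.1)&(W[...,0]>.3)&(W[...,0]<.8)&(W[...,1]>-.6)&(W[...,1]<-.15)).astype(np.uint8)
    k,l,s,c=cv2.connectedComponentsWithStats(m)
    for i in range(1,k):
        if s[i,4]>=12: P=W[l==i]; print(n,'bush',c[i].round(),s[i,4],((P.min(0)+P.max(0))/2).round(4))
def crate(n,d):
    W=cloud(n,d);z=W[...,2]
    m=(z>.165)&(z<.182)&(abs(W[...,1])<.05)&(abs(W[...,0]-.59)<.09); P=W[m]
    if len(P)>20: print(n,'handle',cv2.minAreaRect((P[:,:2]*1000).astype(np.float32)),P[:,2].mean())
    m=(z>.118)&(z<.142)&(abs(W[...,1])<.13)&(W[...,0]>.43)&(W[...,0]<.735); P=W[m]
    print(n,'rim',cv2.minAreaRect((P[:,:2]*1000).astype(np.float32)))
tag=sys.argv[1]
for n in('top','scene'):
    _,d=snap(n,n[0]+tag); bushes(n,d); crate(n,d)
s=arm.sense();print(s['position'],s['tool_rot'].round(3),s['joints'].round(2))
E
python3 meas.py 6
```

```text
top bush [416. 183.] 85 [ 0.6288 -0.3221  0.0772]
top bush [429. 216.] 29 [ 0.5205 -0.3609  0.0777]
top handle ((588.9420776367188, 1.6267919540405273), (11.942176818847656, 119.97816467285156), 88.40804290771484) 0.1726682017672742
top rim ((589.14306640625, 1.6839752197265625), (184.24501037597656, 262.4498596191406), 88.38260650634766)
scene bush [252. 137.] 74 [ 0.4022 -0.3419  0.0764]
scene bush [275. 150.] 76 [ 0.4137 -0.2328  0.0766]
scene bush [226. 152.] 80 [ 0.5169 -0.3591  0.0762]
scene bush [249. 167.] 88 [ 0.5294 -0.2501  0.0761]
scene bush [209. 176.] 95 [ 0.6338 -0.3217  0.0762]
scene handle ((594.0949096679688, 1.353835105895996), (14.819403648376465, 122.28990173339844), 87.14689636230469) 0.170649427664425
scene rim ((592.9426879882812, -0.41542816162109375), (187.5425262451172, 266.0787658691406), 88.42903137207031)
[ 0.44066623 -0.17079384  0.25595073] [ 0.718  0.696 -0.    -0.   ] [-0.48 -0.23  1.78 -0.    1.59 -0.45]
```

The crate stands at (0.591, 0.000), yaw -1.6°, handle level. Next is bush A at (0.411, -0.232), top pixel (385,250).

Emit:
send_rows(
  moves=[
    {"wx": 0,"wy": 0,"wz": 0,"x": -0.02,"y": -0.04,"z": 0,"jaw": -0.6},
    {"wx": 0,"wy": 0,"wz": 0,"x": -0.03,"y": -0.061,"z": -0.03,"jaw": -0.6},
    {"wx": 0,"wy": 0,"wz": 0,"x": -0.03,"y": -0.061,"z": -0.07,"jaw": -0.6},
    {"wx": 0,"wy": 0,"wz": 0,"x": -0.03,"y": -0.061,"z": -0.11,"jaw": -0.6},
    {"wx": 0,"wy": 0,"wz": 0,"x": -0.03,"y": -0.061,"z": -0.145,"jaw": -0.6},
    {"wx": 0,"wy": 0,"wz": 0,"x": -0.03,"y": -0.061,"z": -0.18,"jaw": -0.6},
    {"wx": 0,"wy": 0,"wz": 0,"x": -0.03,"y": -0.061,"z": -0.2,"jaw": -0.6},
    {"wx": 0,"wy": 0,"wz": 0,"x": -0.03,"y": -0.061,"z": -0.207,"jaw": -0.6},
    {"wx": 0,"wy": 0,"wz": 0,"x": -0.03,"y": -0.061,"z": -0.207,"jaw": -0.6},
    {"wx": 0,"wy": 0,"wz": 0,"x": -0.03,"y": -0.061,"z": -0.207,"jaw": -0.6},
    {"wx": 0,"wy": 0,"wz": 0,"x": -0.03,"y": -0.061,"z": -0.207,"jaw": -0.6},
  ],
  grip_force=30,
)

```text
t: 23.55
position: [0.4119, -0.2327, 0.0509]
tool_rot: [0.718, 0.696, 0.0, 0.001]
contact_force: [0.8, -0.9, -0.5]
opening: 0.802
grip_force: 0.0
```

Emit:
send_rows(
  moves=[
    {"wx": 0,"wy": 0,"wz": 0,"x": 0,"y": 0,"z": 0,"jaw": 1},
    {"wx": 0,"wy": 0,"wz": 0,"x": 0,"y": 0,"z": 0,"jaw": 1},
    {"wx": 0,"wy": 0,"wz": 0,"x": 0,"y": 0,"z": 0,"jaw": 1},
    {"wx": 0,"wy": 0,"wz": 0,"x": 0,"y": 0,"z": 0,"jaw": 1},
    {"wx": 0,"wy": 0,"wz": 0,"x": 0,"y": 0,"z": 0,"jaw": 1},
    {"wx": 0,"wy": 0,"wz": 0,"x": 0,"y": 0,"z": 0,"jaw": 1},
    {"wx": 0,"wy": 0,"wz": 0,"x": 0,"y": 0,"z": 0,"jaw": 1},
    {"wx": 0,"wy": 0,"wz": 0,"x": 0,"y": 0,"z": 0,"jaw": 1},
  ],
)

```text
t: 24.35
position: [0.4107, -0.2318, 0.0491]
tool_rot: [0.718, 0.696, -0.0, -0.0]
contact_force: [-0.5, 0.8, 2.1]
opening: 0.426
grip_force: 30.0
```

Emit:
send_rows(
  moves=[
    {"wx": 0,"wy": 0,"wz": 0,"x": 0,"y": 0,"z": 0.02,"jaw": 1},
    {"wx": 0,"wy": 0,"wz": 0,"x": 0,"y": 0,"z": 0.06,"jaw": 1},
    {"wx": 0,"wy": 0,"wz": 0,"x": 0,"y": 0,"z": 0.1,"jaw": 1},
    {"wx": 0,"wy": 0,"wz": 0,"x": 0,"y": 0,"z": 0.145,"jaw": 1},
    {"wx": 0,"wy": 0,"wz": 0,"x": 0,"y": 0,"z": 0.18,"jaw": 1},
    {"wx": 0,"wy": 0,"wz": 0,"x": 0,"y": 0,"z": 0.195,"jaw": 1},
    {"wx": 0,"wy": 0,"wz": 0,"x": 0.015,"y": 0.03,"z": 0.195,"jaw": 1},
    {"wx": 0,"wy": 0,"wz": 0,"x": 0.035,"y": 0.07,"z": 0.195,"jaw": 1},
    {"wx": 0,"wy": 0,"wz": 0,"x": 0.055,"y": 0.11,"z": 0.195,"jaw": 1},
    {"wx": 0,"wy": 0,"wz": 0,"x": 0.075,"y": 0.15,"z": 0.195,"jaw": 1},
    {"wx": 0,"wy": 0,"wz": 0,"x": 0.09,"y": 0.18,"z": 0.195,"jaw": 1},
    {"wx": 0,"wy": 0,"wz": 0,"x": 0.094,"y": 0.189,"z": 0.195,"jaw": 1},
    {"wx": 0,"wy": 0,"wz": 0,"x": 0.094,"y": 0.189,"z": 0.195,"jaw": 1},
    {"wx": 0,"wy": 0,"wz": 0,"x": 0.094,"y": 0.189,"z": 0.175,"jaw": 1},
    {"wx": 0,"wy": 0,"wz": 0,"x": 0.094,"y": 0.189,"z": 0.15,"jaw": 1},
    {"wx": 0,"wy": 0,"wz": 0,"x": 0.094,"y": 0.189,"z": 0.125,"jaw": 1},
    {"wx": 0,"wy": 0,"wz": 0,"x": 0.094,"y": 0.189,"z": 0.108,"jaw": 1},
    {"wx": 0,"wy": 0,"wz": 0,"x": 0.094,"y": 0.189,"z": 0.1,"jaw": 1},
    {"wx": 0,"wy": 0,"wz": 0,"x": 0.094,"y": 0.189,"z": 0.1,"jaw": 1},
    {"wx": 0,"wy": 0,"wz": 0,"x": 0.094,"y": 0.189,"z": 0.1,"jaw": 1},
  ],
)

```text
t: 26.35
position: [0.5049, -0.0435, 0.1498]
tool_rot: [0.718, 0.696, 0.0, 0.0]
contact_force: [0.2, 0.4, -2.0]
opening: 0.429
grip_force: 30.0
```

Emit:
send_rows(
  moves=[
    {"wx": 0,"wy": 0,"wz": 0,"x": 0,"y": 0,"z": -0.003,"jaw": 1},
    {"wx": 0,"wy": 0,"wz": 0,"x": 0,"y": 0,"z": -0.006,"jaw": 1},
    {"wx": 0,"wy": 0,"wz": 0,"x": 0,"y": 0,"z": -0.0075,"jaw": 1},
    {"wx": 0,"wy": 0,"wz": 0,"x": 0,"y": 0,"z": -0.0075,"jaw": 1},
    {"wx": 0,"wy": 0,"wz": 0,"x": 0,"y": 0,"z": -0.0075,"jaw": 1},
    {"wx": 0,"wy": 0,"wz": 0,"x": 0,"y": 0,"z": -0.0075,"jaw": 1},
  ],
)

```text
t: 26.95
position: [0.5049, -0.0428, 0.1419]
tool_rot: [0.718, 0.696, 0.0, 0.0]
contact_force: [0.9, -0.3, -0.4]
opening: 0.425
grip_force: 30.0
```

Emit:
send_rows(
  moves=[
    {"wx": 0,"wy": 0,"wz": 0,"x": 0,"y": 0,"z": 0,"jaw": 0.0},
    {"wx": 0,"wy": 0,"wz": 0,"x": 0,"y": 0,"z": 0,"jaw": -0.2},
    {"wx": 0,"wy": 0,"wz": 0,"x": 0,"y": 0,"z": 0,"jaw": -0.2},
    {"wx": 0,"wy": 0,"wz": 0,"x": 0,"y": 0,"z": 0,"jaw": -0.2},
    {"wx": 0,"wy": 0,"wz": 0,"x": 0,"y": 0,"z": 0,"jaw": -0.2},
    {"wx": 0,"wy": 0,"wz": 0,"x": 0,"y": 0,"z": 0.03,"jaw": -0.2},
    {"wx": 0,"wy": 0,"wz": 0,"x": 0,"y": 0,"z": 0.07,"jaw": -0.2},
    {"wx": 0,"wy": 0,"wz": 0,"x": 0,"y": 0,"z": 0.11,"jaw": -0.2},
    {"wx": 0,"wy": 0,"wz": 0,"x": -0.015,"y": -0.043,"z": 0.11,"jaw": -0.6},
    {"wx": 0,"wy": 0,"wz": 0,"x": -0.03,"y": -0.086,"z": 0.11,"jaw": -0.6},
    {"wx": 0,"wy": 0,"wz": 0,"x": -0.045,"y": -0.129,"z": 0.11,"jaw": -0.6},
    {"wx": 0,"wy": 0,"wz": 0,"x": -0.06,"y": -0.172,"z": 0.11,"jaw": -0.6},
    {"wx": 0,"wy": 0,"wz": 0,"x": -0.075,"y": -0.215,"z": 0.11,"jaw": -0.6},
    {"wx": 0,"wy": 0,"wz": 0,"x": -0.09,"y": -0.258,"z": 0.11,"jaw": -0.6},
    {"wx": 0,"wy": 0,"wz": 0,"x": -0.104,"y": -0.299,"z": 0.11,"jaw": -0.6},
    {"wx": 0,"wy": 0,"wz": 0,"x": -0.104,"y": -0.299,"z": 0.09,"jaw": -0.6},
    {"wx": 0,"wy": 0,"wz": 0,"x": -0.104,"y": -0.299,"z": 0.06,"jaw": -0.6},
    {"wx": 0,"wy": 0,"wz": 0,"x": -0.104,"y": -0.299,"z": 0.03,"jaw": -0.6},
    {"wx": 0,"wy": 0,"wz": 0,"x": -0.104,"y": -0.299,"z": 0.03,"jaw": -0.6},
  ],
)

```text
t: 28.85
position: [0.3984, -0.3397, 0.1669]
tool_rot: [0.718, 0.696, 0.0, -0.004]
contact_force: [-0.1, 0.3, -0.4]
opening: 0.802
grip_force: 0.0
```

```bash
python3 meas.py 7; python3 - <<'E'
import cv2
im=cv2.imread('pics/s7.png')
cv2.imwrite('pics/s7c.png',cv2.resize(im[100:300,170:450],None,fx=2.8,fy=2.8,interpolation=cv2.INTER_CUBIC))
E
```

```text
top bush [416. 183.] 87 [ 0.6288 -0.323   0.0773]
top bush [393. 215.] 86 [ 0.5244 -0.2473  0.0774]
top bush [427. 219.] 77 [ 0.5106 -0.3566  0.0778]
top bush [422. 254.] 92 [ 0.4005 -0.3401  0.0775]
top handle ((570.2058715820312, -5.391265869140625), (147.5661163330078, 49.37809753417969), 19.2647647857666) 0.17157497745703676
top rim ((589.17529296875, 2.2871017456054688), (184.7449493408203, 262.5182189941406), 88.24673461914062)
scene bush [252. 137.] 77 [ 0.4041 -0.3432  0.0762]
scene bush [226. 152.] 83 [ 0.5174 -0.3599  0.0761]
scene bush [249. 167.] 90 [ 0.5302 -0.2507  0.0763]
scene bush [209. 176.] 96 [ 0.6336 -0.3239  0.0764]
scene handle ((574.6246337890625, -5.461822509765625), (153.87948608398438, 49.740718841552734), 19.209388732910156) 0.16957523623221182
scene rim ((592.9347534179688, -0.8532485961914062), (188.4148712158203, 264.8423156738281), 88.13093566894531)
[ 0.40046507 -0.3415164   0.1717537 ] [ 0.718  0.696  0.    -0.001] [-0.8  -0.04  1.76  0.    1.42 -0.77]
```

View pics/s7c.png

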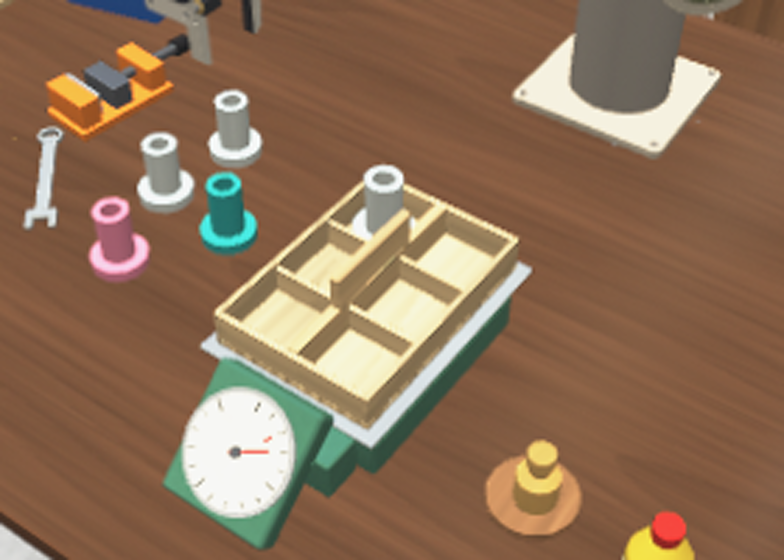

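Bush A stands in its cell at crop (383,205), the crate hasn't moved, and the other bushes are in place. Taking bush B at (0.402, -0.342).

Emit:
send_rows(
  moves=[
    {"wx": 0,"wy": 0,"wz": 0,"x": 0.001,"y": 0,"z": -0.04,"jaw": -0.6},
    {"wx": 0,"wy": 0,"wz": 0,"x": 0.001,"y": 0,"z": -0.08,"jaw": -0.6},
    {"wx": 0,"wy": 0,"wz": 0,"x": 0.001,"y": 0,"z": -0.11,"jaw": -0.6},
    {"wx": 0,"wy": 0,"wz": 0,"x": 0.001,"y": 0,"z": -0.123,"jaw": -0.6},
    {"wx": 0,"wy": 0,"wz": 0,"x": 0.001,"y": 0,"z": -0.123,"jaw": -0.6},
    {"wx": 0,"wy": 0,"wz": 0,"x": 0.001,"y": 0,"z": -0.123,"jaw": -0.6},
    {"wx": 0,"wy": 0,"wz": 0,"x": 0.001,"y": 0,"z": -0.123,"jaw": -0.6},
    {"wx": 0,"wy": 0,"wz": 0,"x": 0.001,"y": 0,"z": -0.123,"jaw": 1},
    {"wx": 0,"wy": 0,"wz": 0,"x": 0.001,"y": 0,"z": -0.123,"jaw": 1},
    {"wx": 0,"wy": 0,"wz": 0,"x": 0.001,"y": 0,"z": -0.123,"jaw": 1},
    {"wx": 0,"wy": 0,"wz": 0,"x": 0.001,"y": 0,"z": -0.123,"jaw": 1},
    {"wx": 0,"wy": 0,"wz": 0,"x": 0.001,"y": 0,"z": -0.123,"jaw": 1},
    {"wx": 0,"wy": 0,"wz": 0,"x": 0.001,"y": 0,"z": -0.123,"jaw": 1},
    {"wx": 0,"wy": 0,"wz": 0,"x": 0.001,"y": 0,"z": -0.123,"jaw": 1},
    {"wx": 0,"wy": 0,"wz": 0,"x": 0.001,"y": 0,"z": -0.123,"jaw": 1},
  ],
)

```text
t: 30.45
position: [0.4016, -0.3418, 0.0486]
tool_rot: [0.718, 0.696, -0.0, -0.0]
contact_force: [-2.7, 0.7, 1.9]
opening: 0.429
grip_force: 30.0
```

Emit:
send_rows(
  moves=[
    {"wx": 0,"wy": 0,"wz": 0,"x": 0,"y": 0,"z": 0.02,"jaw": 1},
    {"wx": 0,"wy": 0,"wz": 0,"x": 0,"y": 0,"z": 0.06,"jaw": 1},
    {"wx": 0,"wy": 0,"wz": 0,"x": 0,"y": 0,"z": 0.1,"jaw": 1},
    {"wx": 0,"wy": 0,"wz": 0,"x": 0,"y": 0,"z": 0.145,"jaw": 1},
    {"wx": 0,"wy": 0,"wz": 0,"x": 0,"y": 0,"z": 0.18,"jaw": 1},
    {"wx": 0,"wy": 0,"wz": 0,"x": 0,"y": 0,"z": 0.195,"jaw": 1},
    {"wx": 0,"wy": 0,"wz": 0,"x": 0.02,"y": 0.021,"z": 0.195,"jaw": 1},
    {"wx": 0,"wy": 0,"wz": 0,"x": 0.05,"y": 0.054,"z": 0.195,"jaw": 1},
    {"wx": 0,"wy": 0,"wz": 0,"x": 0.08,"y": 0.086,"z": 0.195,"jaw": 1},
    {"wx": 0,"wy": 0,"wz": 0,"x": 0.11,"y": 0.118,"z": 0.195,"jaw": 1},
    {"wx": 0,"wy": 0,"wz": 0,"x": 0.14,"y": 0.151,"z": 0.195,"jaw": 1},
    {"wx": 0,"wy": 0,"wz": 0,"x": 0.17,"y": 0.183,"z": 0.195,"jaw": 1},
    {"wx": 0,"wy": 0,"wz": 0,"x": 0.2,"y": 0.215,"z": 0.195,"jaw": 1},
    {"wx": 0,"wy": 0,"wz": 0,"x": 0.23,"y": 0.248,"z": 0.195,"jaw": 1},
    {"wx": 0,"wy": 0,"wz": 0,"x": 0.258,"y": 0.278,"z": 0.195,"jaw": 1},
    {"wx": 0,"wy": 0,"wz": 0,"x": 0.273,"y": 0.294,"z": 0.195,"jaw": 1},
    {"wx": 0,"wy": 0,"wz": 0,"x": 0.273,"y": 0.294,"z": 0.195,"jaw": 1},
    {"wx": 0,"wy": 0,"wz": 0,"x": 0.273,"y": 0.294,"z": 0.195,"jaw": 1},
  ],
)

```text
t: 32.25
position: [0.674, -0.0475, 0.2412]
tool_rot: [0.717, 0.697, -0.001, -0.001]
contact_force: [0.1, -1.2, -2.9]
opening: 0.423
grip_force: 30.0
```

Emit:
send_rows(
  moves=[
    {"wx": 0,"wy": 0,"wz": 0,"x": 0,"y": 0,"z": -0.02,"jaw": 1},
    {"wx": 0,"wy": 0,"wz": 0,"x": 0,"y": 0,"z": -0.05,"jaw": 1},
    {"wx": 0,"wy": 0,"wz": 0,"x": 0,"y": 0,"z": -0.08,"jaw": 1},
    {"wx": 0,"wy": 0,"wz": 0,"x": 0,"y": 0,"z": -0.095,"jaw": 1},
    {"wx": 0,"wy": 0,"wz": 0,"x": 0,"y": 0,"z": -0.098,"jaw": 1},
    {"wx": 0,"wy": 0,"wz": 0,"x": 0,"y": 0,"z": -0.098,"jaw": 1},
    {"wx": 0,"wy": 0,"wz": 0,"x": 0,"y": 0,"z": -0.1,"jaw": 1},
    {"wx": 0,"wy": 0,"wz": 0,"x": 0,"y": 0,"z": -0.102,"jaw": 1},
    {"wx": 0,"wy": 0,"wz": 0,"x": 0,"y": 0,"z": -0.1035,"jaw": 1},
    {"wx": 0,"wy": 0,"wz": 0,"x": 0,"y": 0,"z": -0.1035,"jaw": 1},
    {"wx": 0,"wy": 0,"wz": 0,"x": 0,"y": 0,"z": -0.1035,"jaw": 1},
    {"wx": 0,"wy": 0,"wz": 0,"x": 0,"y": 0,"z": -0.1035,"jaw": 1},
  ],
)

```text
t: 33.45
position: [0.6749, -0.0478, 0.1404]
tool_rot: [0.718, 0.696, 0.0, 0.0]
contact_force: [0.6, -0.5, -2.8]
opening: 0.425
grip_force: 30.0
```

Emit:
send_rows(
  moves=[
    {"wx": 0,"wy": 0,"wz": 0,"x": 0,"y": 0,"z": -0.001,"jaw": 1},
    {"wx": 0,"wy": 0,"wz": 0,"x": 0,"y": 0,"z": -0.002,"jaw": 1},
    {"wx": 0,"wy": 0,"wz": 0,"x": 0,"y": 0,"z": -0.002,"jaw": 1},
    {"wx": 0,"wy": 0,"wz": 0,"x": 0,"y": 0,"z": -0.002,"jaw": 1},
  ],
)

```text
t: 33.85
position: [0.6749, -0.0478, 0.1386]
tool_rot: [0.718, 0.696, 0.0, 0.0]
contact_force: [0.0, 0.5, 1.8]
opening: 0.422
grip_force: 30.0
```

Emit:
send_rows(
  moves=[
    {"wx": 0,"wy": 0,"wz": 0,"x": 0,"y": 0,"z": 0,"jaw": 0.0},
    {"wx": 0,"wy": 0,"wz": 0,"x": 0,"y": 0,"z": 0,"jaw": -0.2},
    {"wx": 0,"wy": 0,"wz": 0,"x": 0,"y": 0,"z": 0,"jaw": -0.2},
    {"wx": 0,"wy": 0,"wz": 0,"x": 0,"y": 0,"z": 0,"jaw": -0.2},
    {"wx": 0,"wy": 0,"wz": 0,"x": 0,"y": 0,"z": 0,"jaw": -0.2},
    {"wx": 0,"wy": 0,"wz": 0,"x": 0,"y": 0,"z": 0.03,"jaw": -0.2},
    {"wx": 0,"wy": 0,"wz": 0,"x": 0,"y": 0,"z": 0.07,"jaw": -0.2},
    {"wx": 0,"wy": 0,"wz": 0,"x": 0,"y": 0,"z": 0.11,"jaw": -0.2},
    {"wx": 0,"wy": 0,"wz": 0,"x": -0.02,"y": -0.04,"z": 0.11,"jaw": -0.6},
    {"wx": 0,"wy": 0,"wz": 0,"x": -0.042,"y": -0.081,"z": 0.11,"jaw": -0.6},
    {"wx": 0,"wy": 0,"wz": 0,"x": -0.064,"y": -0.123,"z": 0.11,"jaw": -0.6},
    {"wx": 0,"wy": 0,"wz": 0,"x": -0.086,"y": -0.165,"z": 0.11,"jaw": -0.6},
    {"wx": 0,"wy": 0,"wz": 0,"x": -0.108,"y": -0.207,"z": 0.11,"jaw": -0.6},
    {"wx": 0,"wy": 0,"wz": 0,"x": -0.13,"y": -0.25,"z": 0.11,"jaw": -0.6},
    {"wx": 0,"wy": 0,"wz": 0,"x": -0.15,"y": -0.289,"z": 0.11,"jaw": -0.6},
    {"wx": 0,"wy": 0,"wz": 0,"x": -0.161,"y": -0.31,"z": 0.09,"jaw": -0.6},
    {"wx": 0,"wy": 0,"wz": 0,"x": -0.161,"y": -0.31,"z": 0.06,"jaw": -0.6},
    {"wx": 0,"wy": 0,"wz": 0,"x": -0.161,"y": -0.31,"z": 0.03,"jaw": -0.6},
    {"wx": 0,"wy": 0,"wz": 0,"x": -0.161,"y": -0.31,"z": 0.03,"jaw": -0.6},
    {"wx": 0,"wy": 0,"wz": 0,"x": -0.161,"y": -0.31,"z": 0.03,"jaw": -0.6},
  ],
)

```text
t: 35.85
position: [0.5134, -0.3576, 0.1682]
tool_rot: [0.718, 0.696, -0.0, -0.001]
contact_force: [0.2, -0.0, 1.3]
opening: 0.798
grip_force: 0.0
```

```bash
python3 meas.py 8; python3 - <<'E'
import cv2
im=cv2.imread('pics/s8.png')
cv2.imwrite('pics/s8c.png',cv2.resize(im[100:300,170:450],None,fx=2.8,fy=2.8,interpolation=cv2.INTER_CUBIC))
E
```

```text
top bush [416. 183.] 90 [ 0.6285 -0.3221  0.0781]
top bush [393. 215.] 86 [ 0.5245 -0.2471  0.0773]
top bush [427. 220.] 90 [ 0.5108 -0.3568  0.0776]
top handle ((588.5283813476562, -20.630647659301758), (57.512454986572266, 176.985595703125), 89.71443939208984) 0.1702361000451737
top rim ((589.1906127929688, 1.837127685546875), (184.1980743408203, 262.6410217285156), 88.35832977294922)
scene bush [226. 152.] 85 [ 0.5181 -0.3589  0.0762]
scene bush [249. 167.] 92 [ 0.5287 -0.2498  0.0767]
scene bush [209. 176.] 96 [ 0.6344 -0.3228  0.0763]
scene handle ((589.6307983398438, -20.255786895751953), (178.9239501953125, 57.82958984375), 0.041156746447086334) 0.16859956140973748
scene rim ((591.395751953125, -0.09728240966796875), (188.28536987304688, 268.3607177734375), 88.4329605102539)
[ 0.51482122 -0.35833676  0.17057503] [0.717 0.697 0.    0.002] [-0.69  0.23  1.48 -0.    1.43 -0.66]
```

View pics/s8c.png

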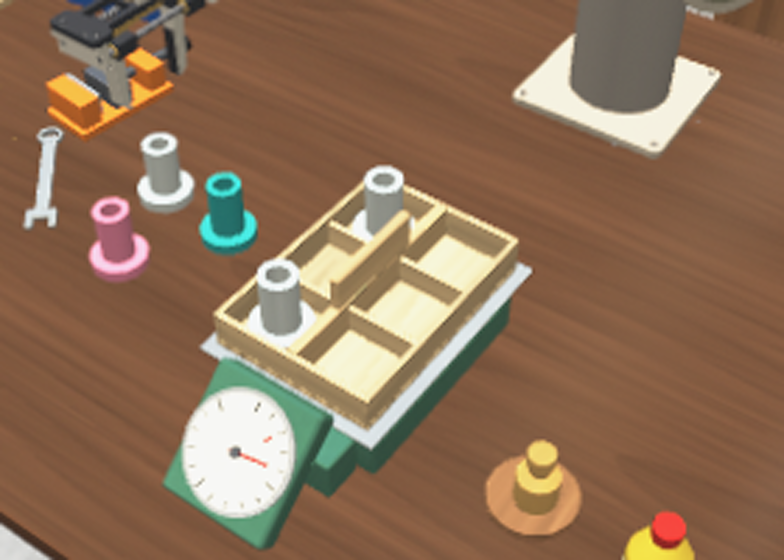

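Bush B stands in its cell at crop (278,305). Taking bush C at (0.514, -0.358).

Emit:
send_rows(
  moves=[
    {"wx": 0,"wy": 0,"wz": 0,"x": 0,"y": 0,"z": -0.04,"jaw": -0.6},
    {"wx": 0,"wy": 0,"wz": 0,"x": 0,"y": 0,"z": -0.08,"jaw": -0.6},
    {"wx": 0,"wy": 0,"wz": 0,"x": 0,"y": 0,"z": -0.11,"jaw": -0.6},
    {"wx": 0,"wy": 0,"wz": 0,"x": 0,"y": 0,"z": -0.119,"jaw": -0.6},
    {"wx": 0,"wy": 0,"wz": 0,"x": 0,"y": 0,"z": -0.119,"jaw": -0.6},
    {"wx": 0,"wy": 0,"wz": 0,"x": 0,"y": 0,"z": -0.119,"jaw": -0.6},
    {"wx": 0,"wy": 0,"wz": 0,"x": 0,"y": 0,"z": -0.119,"jaw": -0.6},
    {"wx": 0,"wy": 0,"wz": 0,"x": 0,"y": 0,"z": -0.119,"jaw": 1},
    {"wx": 0,"wy": 0,"wz": 0,"x": 0,"y": 0,"z": -0.119,"jaw": 1},
    {"wx": 0,"wy": 0,"wz": 0,"x": 0,"y": 0,"z": -0.119,"jaw": 1},
    {"wx": 0,"wy": 0,"wz": 0,"x": 0,"y": 0,"z": -0.119,"jaw": 1},
    {"wx": 0,"wy": 0,"wz": 0,"x": 0,"y": 0,"z": -0.119,"jaw": 1},
    {"wx": 0,"wy": 0,"wz": 0,"x": 0,"y": 0,"z": -0.119,"jaw": 1},
    {"wx": 0,"wy": 0,"wz": 0,"x": 0,"y": 0,"z": -0.119,"jaw": 1},
    {"wx": 0,"wy": 0,"wz": 0,"x": 0,"y": 0,"z": -0.119,"jaw": 1},
  ],
)

```text
t: 37.45
position: [0.5137, -0.3578, 0.0491]
tool_rot: [0.718, 0.696, -0.0, -0.0]
contact_force: [0.4, -0.2, 0.8]
opening: 0.426
grip_force: 30.0
```

Emit:
send_rows(
  moves=[
    {"wx": 0,"wy": 0,"wz": 0,"x": 0,"y": 0,"z": 0.02,"jaw": 1},
    {"wx": 0,"wy": 0,"wz": 0,"x": 0,"y": 0,"z": 0.06,"jaw": 1},
    {"wx": 0,"wy": 0,"wz": 0,"x": 0,"y": 0,"z": 0.1,"jaw": 1},
    {"wx": 0,"wy": 0,"wz": 0,"x": 0,"y": 0,"z": 0.145,"jaw": 1},
    {"wx": 0,"wy": 0,"wz": 0,"x": 0,"y": 0,"z": 0.185,"jaw": 1},
    {"wx": 0,"wy": 0,"wz": 0,"x": 0,"y": 0,"z": 0.21,"jaw": 1},
    {"wx": 0,"wy": 0,"wz": 0,"x": 0,"y": 0.03,"z": 0.21,"jaw": 1},
    {"wx": 0,"wy": 0,"wz": 0,"x": -0.001,"y": 0.072,"z": 0.21,"jaw": 1},
    {"wx": 0,"wy": 0,"wz": 0,"x": -0.002,"y": 0.115,"z": 0.21,"jaw": 1},
    {"wx": 0,"wy": 0,"wz": 0,"x": -0.003,"y": 0.158,"z": 0.21,"jaw": 1},
    {"wx": 0,"wy": 0,"wz": 0,"x": -0.004,"y": 0.2,"z": 0.21,"jaw": 1},
    {"wx": 0,"wy": 0,"wz": 0,"x": -0.005,"y": 0.243,"z": 0.21,"jaw": 1},
    {"wx": 0,"wy": 0,"wz": 0,"x": -0.006,"y": 0.286,"z": 0.21,"jaw": 1},
    {"wx": 0,"wy": 0,"wz": 0,"x": -0.0065,"y": 0.329,"z": 0.21,"jaw": 1},
    {"wx": 0,"wy": 0,"wz": 0,"x": -0.0065,"y": 0.37,"z": 0.21,"jaw": 1},
    {"wx": 0,"wy": 0,"wz": 0,"x": -0.0065,"y": 0.395,"z": 0.21,"jaw": 1},
    {"wx": 0,"wy": 0,"wz": 0,"x": -0.0065,"y": 0.407,"z": 0.21,"jaw": 1},
    {"wx": 0,"wy": 0,"wz": 0,"x": -0.0065,"y": 0.407,"z": 0.21,"jaw": 1},
    {"wx": 0,"wy": 0,"wz": 0,"x": -0.0065,"y": 0.407,"z": 0.21,"jaw": 1},
  ],
)

```text
t: 39.35
position: [0.5072, 0.0484, 0.2588]
tool_rot: [0.718, 0.696, -0.0, 0.0]
contact_force: [-0.5, -0.8, -3.3]
opening: 0.425
grip_force: 30.0
```

Emit:
send_rows(
  moves=[
    {"wx": 0,"wy": 0,"wz": 0,"x": 0,"y": 0,"z": -0.03,"jaw": 1},
    {"wx": 0,"wy": 0,"wz": 0,"x": 0,"y": 0,"z": -0.06,"jaw": 1},
    {"wx": 0,"wy": 0,"wz": 0,"x": 0,"y": 0,"z": -0.09,"jaw": 1},
    {"wx": 0,"wy": 0,"wz": 0,"x": 0,"y": 0,"z": -0.11,"jaw": 1},
    {"wx": 0,"wy": 0,"wz": 0,"x": 0,"y": 0,"z": -0.114,"jaw": 1},
    {"wx": 0,"wy": 0,"wz": 0,"x": 0,"y": 0,"z": -0.114,"jaw": 1},
    {"wx": 0,"wy": 0,"wz": 0,"x": 0,"y": 0,"z": -0.117,"jaw": 1},
    {"wx": 0,"wy": 0,"wz": 0,"x": 0,"y": 0,"z": -0.119,"jaw": 1},
    {"wx": 0,"wy": 0,"wz": 0,"x": 0,"y": 0,"z": -0.1205,"jaw": 1},
    {"wx": 0,"wy": 0,"wz": 0,"x": 0,"y": 0,"z": -0.1205,"jaw": 1},
    {"wx": 0,"wy": 0,"wz": 0,"x": 0,"y": 0,"z": -0.1205,"jaw": 1},
    {"wx": 0,"wy": 0,"wz": 0,"x": 0,"y": 0,"z": -0.1205,"jaw": 1},
  ],
)

```text
t: 40.55
position: [0.5076, 0.0492, 0.1391]
tool_rot: [0.718, 0.696, 0.0, 0.0]
contact_force: [1.3, 0.2, -0.2]
opening: 0.427
grip_force: 30.0
```

Emit:
send_rows(
  moves=[
    {"wx": 0,"wy": 0,"wz": 0,"x": 0,"y": 0,"z": 0,"jaw": 0.0},
    {"wx": 0,"wy": 0,"wz": 0,"x": 0,"y": 0,"z": 0,"jaw": -0.2},
    {"wx": 0,"wy": 0,"wz": 0,"x": 0,"y": 0,"z": 0,"jaw": -0.2},
    {"wx": 0,"wy": 0,"wz": 0,"x": 0,"y": 0,"z": 0,"jaw": -0.2},
    {"wx": 0,"wy": 0,"wz": 0,"x": 0,"y": 0,"z": 0,"jaw": -0.2},
    {"wx": 0,"wy": 0,"wz": 0,"x": 0,"y": 0,"z": 0.03,"jaw": -0.2},
    {"wx": 0,"wy": 0,"wz": 0,"x": 0,"y": 0,"z": 0.07,"jaw": -0.2},
    {"wx": 0,"wy": 0,"wz": 0,"x": 0,"y": 0,"z": 0.11,"jaw": -0.2},
    {"wx": 0,"wy": 0,"wz": 0,"x": 0,"y": 0.04,"z": 0.11,"jaw": -0.2},
    {"wx": 0,"wy": 0,"wz": 0,"x": -0.02,"y": 0.08,"z": 0.11,"jaw": -0.2},
    {"wx": 0,"wy": 0,"wz": 0,"x": -0.04,"y": 0.12,"z": 0.11,"jaw": -0.2},
    {"wx": 0,"wy": 0,"wz": 0,"x": -0.05,"y": 0.16,"z": 0.11,"jaw": -0.2},
    {"wx": 0,"wy": 0,"wz": 0,"x": -0.06,"y": 0.2,"z": 0.11,"jaw": -0.2},
    {"wx": 0,"wy": 0,"wz": 0,"x": -0.07,"y": 0.24,"z": 0.11,"jaw": -0.2},
    {"wx": 0,"wy": 0,"wz": 0,"x": -0.07,"y": 0.27,"z": 0.11,"jaw": -0.2},
    {"wx": 0,"wy": 0,"wz": 0,"x": -0.07,"y": 0.27,"z": 0.11,"jaw": -0.2},
    {"wx": 0,"wy": 0,"wz": 0,"x": -0.07,"y": 0.27,"z": 0.11,"jaw": -0.2},
  ],
)

```text
t: 42.25
position: [0.4369, 0.3195, 0.2484]
tool_rot: [0.717, 0.697, -0.0, 0.0]
contact_force: [0.9, -1.0, -0.0]
opening: 0.601
grip_force: 0.0
```

```bash
python3 meas.py 9; python3 - <<'E'
from h import *
for n in('top','scene'):
    d=np.load(f'/tmp/{n[0]}9.npy');W=cloud(n,d);z=W[...,2]
    for c in((.505,-.043),(.675,-.048),(.507,.049)):
        m=(z>.155)&(z<.18)&(np.hypot(W[...,0]-c[0],W[...,1]-c[1])<.032);P=W[m];print(n,c,m.sum(),((P.min(0)+P.max(0))/2).round(4))
im=cv2.imread('pics/s9.png')
cv2.imwrite('pics/s9c.png',cv2.resize(im[100:340,170:450],None,fx=2.4,fy=2.4,interpolation=cv2.INTER_CUBIC))
E
```

```text
top bush [416. 183.] 90 [ 0.6285 -0.3221  0.078 ]
top bush [393. 215.] 86 [ 0.5245 -0.2468  0.0775]
top handle ((588.9754638671875, -0.6029777526855469), (97.56556701660156, 177.45947265625), 89.70612335205078) 0.16928424044982962
top rim ((589.185546875, 1.8676605224609375), (184.1555938720703, 262.51263427734375), 88.29785919189453)
scene bush [249. 167.] 94 [ 0.5297 -0.2487  0.0763]
scene bush [209. 176.] 90 [ 0.6358 -0.3227  0.0767]
scene handle ((591.2316284179688, -3.6466102600097656), (97.0685043334961, 179.66802978515625), 87.26746368408203) 0.16748651809485623
scene rim ((593.0615234375, -0.18695068359375), (187.08709716796875, 264.7843933105469), 88.35740661621094)
[0.43736483 0.31840146 0.24850673] [ 0.718  0.696 -0.     0.   ] [ 0.53 -0.04  1.62 -0.    1.56  0.57]
top (0.505, -0.043) 93 [ 0.5019 -0.0419  0.1654]
top (0.675, -0.048) 103 [ 0.6716 -0.0466  0.1647]
top (0.507, 0.049) 94 [0.5046 0.0497 0.1656]
scene (0.505, -0.043) 132 [ 0.5077 -0.0431  0.1632]
scene (0.675, -0.048) 161 [ 0.6769 -0.0481  0.1629]
scene (0.507, 0.049) 141 [0.5097 0.0482 0.163 ]
```

View pics/s9c.png

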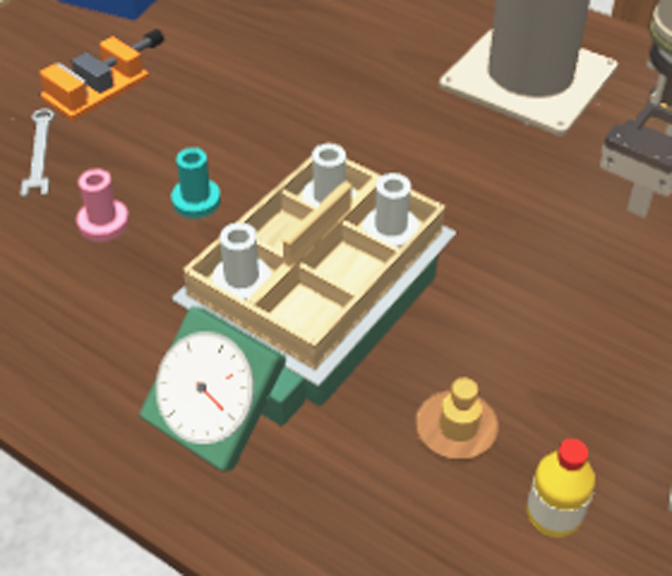

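View pics/t9.png

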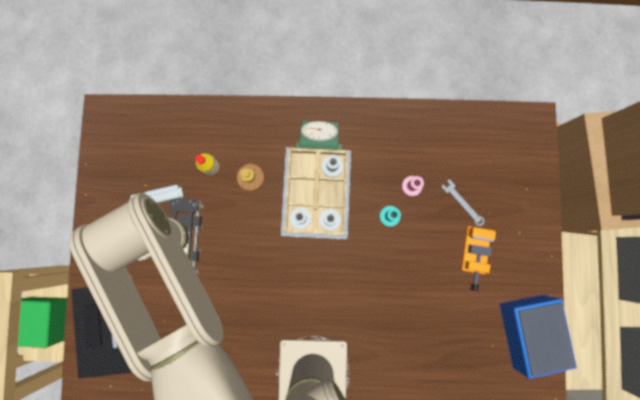

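All three bushes are centred in their cells, at crop (328,175), (392,205) and (239,255). The weight is on its block at (460,415), and no other aluminium bushes are on the bench. Handing in.

```bash
python3 -c "
from plant import arm
print(arm.finish_job())"
```

```text
the job is handed in; nothing more can be done
None
```

I checked the scale with the brass weight and put the weight back on its block, then set the crate centred and square on the platform and packed all three aluminium bushes upright, one to a cell; the job is handed in, but the hand-in returned no verdict.

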